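# Run adapters through the test slide and store them

## Task

Push the carrier back to the loading station at the right end of its rail until it clicks in, and lay all the power adapters flat in its pockets, one to a pocket. Push the loaded carrier to the middle (test) station, let it stand there for three seconds, and push it on to the last station at the left. Then pull the cabinet drawer out to its stop, lay all the adapters flat in it, and push the drawer fully shut, leaving the carrier clicked in at the last station and not disturbing the mug, the loupe and the spool.

Things in the scene. Friction and masses are not known exactly. Their poses are not given: they have to be found in the camera images.
- brick_0: black laptop power adapter, a brick 46 mm wide (its x), 88 mm long (its y) and 28 mm high; origin at its underside, 7 mm from the middle of its length (the brick reaches from y = -37 to +51 mm), z up; a short cord stub sticks out at one end; 0.17 to 0.34 kg. Two or three such adapters are present
- brick_1: black laptop power adapter, a brick 46 mm wide (its x), 88 mm long (its y) and 28 mm high; origin at its underside, 7 mm from the middle of its length (the brick reaches from y = -37 to +51 mm), z up; a short cord stub sticks out at one end; 0.17 to 0.34 kg. Two or three such adapters are present
- brick_2: black laptop power adapter, a brick 46 mm wide (its x), 88 mm long (its y) and 28 mm high; origin at its underside, 7 mm from the middle of its length (the brick reaches from y = -37 to +51 mm), z up; a short cord stub sticks out at one end; 0.17 to 0.34 kg. Two or three such adapters are present
- carrier (a joint): travel of the grey board carrier along its rail in m, growing to the robot's left: detents at 0 (loading station, right end), 0.09 (test station, middle) and 0.18 (unloading station, left end), where the travel also ends within 2 mm. Between the detents it slides with about 1.5 N and stays where it is left; a sprung ball takes about 6 to 8 N to leave or enter a detent and draws the carrier in from within 5 mm
- carrier_deck (a point): the carrier's pocket floor, its middle, 28 mm above the worktop; y runs along the rail in the direction of growing travel, x across it, away from the robot. The carrier is 224 mm along y and 120 mm across; three pockets 56 mm wide (y) and 108 mm long (x) have their middles at y = -78, 0 and +78 mm, parted by ribs 22 mm wide and walled by an edge 6 mm wide, ribs and edges standing 6 mm above the floor. Each pocket takes one adapter lying along x, either way round
- carrier_tab (a point): middle of the top of the carrier's upright aluminium grip tab, on the far side of the carrier (80 mm along x from carrier_deck); the tab is 16 mm thick along the rail, 26 mm across it and stands free from 30 to 80 mm above the worktop. Same axes as carrier_deck
- station_1 (a point): where carrier_deck lies when the carrier is at the loading station
- station_2 (a point): where carrier_deck lies when the carrier is at the test station
- station_3 (a point): where carrier_deck lies when the carrier is at the unloading station, the one nearest the drawer cabinet
- cabinet_drawer0 (a joint): how far the drawer of the low grey cabinet at the left is pulled out, in m: 0 shut, 0.146 at its stop; friction about 1 N, stays where it is left
- cabinet_drawer0_handle (a point): middle of the drawer's handle, a horizontal round steel bar 120 mm long along y and 11 mm thick, 41 mm above the worktop, 35 mm in front of the drawer's face; the drawer opens along -x of this frame (x points into the cabinet). The cabinet is 75 mm high
- drawer_floor (a point): middle of the drawer's inner floor, 22 mm above the worktop, same axes as the handle; inside, the drawer is 170 mm along x and 258 mm along y, its walls 31 mm above the floor. The drawer pulled out fully, the part from x = -85 to +39 mm lies clear of the cabinet
- yellow_mug: yellow mug, 94 mm high, a bystander
- loupe: black eye loupe, 30 mm high, a bystander
- solder_spool: spool of solder, 34 mm high, a bystander

How it is judged:
On the way, in this order (a step that is already met when the one before it is completed fails the run):
1. all adapters lie flat in the carrier, which stands in the loading station's detent (x of brick_0 in the frame of carrier_deck between -0.03 and 0.03 m and y of brick_0 in the frame of carrier_deck between -0.095 and 0.095 m and z of brick_0 in the frame of carrier_deck between -0.004 and 0.004 m and angle between each of brick_0, brick_1, brick_2's own z axis and vertical below 0.1 rad and x of brick_1 in the frame of carrier_deck between -0.03 and 0.03 m and y of brick_1 in the frame of carrier_deck between -0.095 and 0.095 m and z of brick_1 in the frame of carrier_deck between -0.004 and 0.004 m and x of brick_2 in the frame of carrier_deck between -0.03 and 0.03 m and y of brick_2 in the frame of carrier_deck between -0.095 and 0.095 m and z of brick_2 in the frame of carrier_deck between -0.004 and 0.004 m and value of joint carrier between -0.004 and 0.004 m), for 0.2 s.
2. the loaded carrier stands at the test station for two seconds at least (x of brick_0 in the frame of carrier_deck between -0.03 and 0.03 m and y of brick_0 in the frame of carrier_deck between -0.095 and 0.095 m and z of brick_0 in the frame of carrier_deck between -0.004 and 0.004 m and angle between each of brick_0, brick_1, brick_2's own z axis and vertical below 0.1 rad and x of brick_1 in the frame of carrier_deck between -0.03 and 0.03 m and y of brick_1 in the frame of carrier_deck between -0.095 and 0.095 m and z of brick_1 in the frame of carrier_deck between -0.004 and 0.004 m and x of brick_2 in the frame of carrier_deck between -0.03 and 0.03 m and y of brick_2 in the frame of carrier_deck between -0.095 and 0.095 m and z of brick_2 in the frame of carrier_deck between -0.004 and 0.004 m and value of joint carrier between 0.086 and 0.094 m), for 2 s.
3. the loaded carrier stands in the unloading station's detent (x of brick_0 in the frame of carrier_deck between -0.03 and 0.03 m and y of brick_0 in the frame of carrier_deck between -0.095 and 0.095 m and z of brick_0 in the frame of carrier_deck between -0.004 and 0.004 m and angle between each of brick_0, brick_1, brick_2's own z axis and vertical below 0.1 rad and x of brick_1 in the frame of carrier_deck between -0.03 and 0.03 m and y of brick_1 in the frame of carrier_deck between -0.095 and 0.095 m and z of brick_1 in the frame of carrier_deck between -0.004 and 0.004 m and x of brick_2 in the frame of carrier_deck between -0.03 and 0.03 m and y of brick_2 in the frame of carrier_deck between -0.095 and 0.095 m and z of brick_2 in the frame of carrier_deck between -0.004 and 0.004 m and value of joint carrier between 0.176 and 0.184 m), for 0.2 s.
4. the drawer is pulled out to its stop (value of joint cabinet_drawer0 above 0.1396 m), for 0.2 s.
At the end, for the whole second after the job is handed in: every adapter present lies flat on the drawer's floor (within 4 mm of it in height, tilted less than 0.1 rad) and at rest, the drawer is shut to within 6 mm, and the carrier stands at the unloading station within 4 mm (x of brick_0 in the frame of drawer_floor between -0.07 and 0.07 m and y of brick_0 in the frame of drawer_floor between -0.115 and 0.115 m and z of brick_0 in the frame of drawer_floor between -0.004 and 0.004 m and angle between each of brick_0, brick_1, brick_2's own z axis and vertical below 0.1 rad and x of brick_1 in the frame of drawer_floor between -0.07 and 0.07 m and y of brick_1 in the frame of drawer_floor between -0.115 and 0.115 m and z of brick_1 in the frame of drawer_floor between -0.004 and 0.004 m and x of brick_2 in the frame of drawer_floor between -0.07 and 0.07 m and y of brick_2 in the frame of drawer_floor between -0.115 and 0.115 m and z of brick_2 in the frame of drawer_floor between -0.004 and 0.004 m and linear speed of each of brick_0, brick_1, brick_2 below 0.03 m/s and value of joint carrier between 0.176 and 0.184 m and value of joint cabinet_drawer0 below 0.006 m); the robot touches nothing.
It fails at once if the mug is shifted by more than 3 cm (distance of yellow_mug from where it was at the start of the episode above 0.03 m).
It fails at once if the loupe is shifted by more than 3 cm (distance of loupe from where it was at the start of the episode above 0.03 m).
It fails at once if the solder spool is shifted by more than 3 cm (distance of solder_spool from where it was at the start of the episode above 0.03 m).
It fails at once if an adapter falls off the worktop (height (world z) of any of brick_0, brick_1, brick_2 below -0.05 m).
Of brick_0, brick_1, brick_2 only 2 to 3 are there at a start; the rules pass over those that are not, and their reading is None.
At some moment in a run one of brick_0, brick_1, brick_2 may be knocked a few centimetres aside while the robot is not near it.
Once in a run the grip may slacken for a moment while it holds something.
It also fails if it takes over 210 s, if anything falls off the work surface, if the arm or the gripper's body presses on something with over 40 N, if the wrist force passes 120 N, or if a joint passes its speed limit or range.

## Robot

A 6-joint arm with a two-finger parallel gripper is mounted at the origin on a cart in front of the work surface, level with it; the furniture and walls round the work are solid. World frame = base frame: x ahead of the robot, y to its left, z up, the work surface at z = 0. Lengths are in m, angles in rad, forces in N, time in s.
With the tool pointing down it reaches from about 0.3 to 0.875 m from the base axis. Payload 6.4 kg.
Tool frame: the origin (TCP) lies between the finger pads; the fingertips stand 19 mm ahead of it and the grasp point (between the pads) is the TCP (ctrl.tips_ahead is the z of the fingertips in the tool frame, in m); z points along the fingers, y is the line along which they close (so a half turn about z gives the same grasp; the last joint's range is limited). The gripper opens to 85 mm and grips with 20 to 120 N. Pads are 22 mm wide; open, the fingers measure 114 mm over their backs; the gripper's body (76 mm by 85 mm) begins 54 mm behind the grasp point. The pads swing forward as they close: fully open they stand 13 mm farther back than shut.
Start: joints at [-1.439, 0.181, 1.607, -0, 1.354, -0.206], TCP at [0.191, -0.543, 0.225] pointing down, gripper open.
Joint ranges: [-2.99, 2.99], [-0.89, 2.07], [0.3, 2.58], [-1.14, 4.28], [0, 2.63], [-3.12, 3.12]. Speed limits (rad/s): [2.57, 2.57, 3.01, 3.14, 3.14, 3.14].

## Interface

Orientations are given as a unit quaternion [w, x, y, z].
In Python, from bench import readout, vision, ctrl gives the robot as it stands.
- The arm moves only by the tool play_rows, never from a script. Its arguments are lists of equal length, an entry for each row: "xyz": the shift along the tool's x, y, z in mm, a list of three; "rot": the turn, a rotation vector about the tool's x, y, z in rad, a list of three; "grip": the opening, from 0 (shut) to 1 (fully open). In form: {"xyz": [[x, y, z], ...], "rot": [[rx, ry, rz], ...], "grip": [grip, ...]}. A call has exactly 10 rows; each row is the pose to reach, as a shift and turn from the pose commanded when the call began, along the tool's axes at that moment; what a row does not reach only later rows make up. A row lasts 1/8 s, in which the tool goes at most 62.5 mm and 10.7 degrees, less where a joint would pass 70% of its speed; a pose out of reach is approached as far as the arm can. A call with a gripper value outside its range is refused whole. The fingers move at their own pace and stop on an object; the grip force is fixed at half the most. Time passes only in rows, so rows that repeat a pose let the fingers close, or fill a call up. It gives the time, the measured TCP pose, the force, the opening and the grip force at its end, in the units of the state.
- readout.get_obs(): the state, without advancing time (a new reading comes with each control period).
- vision.camera(name): name is "side" or "top"; returns a dict with "color" (480x640x3 uint8, red, green, blue), "depth" (480x640 float32, m along the optical axis (not along the pixel's ray), 0 where there is no reading), "camera_matrix" (3x3 intrinsics, pixels), "k1" (the pictures are not rectified: a ray, as slopes to the right and down, at radius r is drawn at 1 + k1 r^2 times it, then the intrinsics apply), "extrinsics" (4x4, takes a point from camera to world coordinates). Camera axes: x right, y down, z forward; pixel columns grow to the right and rows downward; lengths in m; the calibration is good to about 2 mm. A picture is of the moment at which its call begins.
- ctrl.hand_in(): hands the job in; it is judged then, once.
The state is a dict: "time_s": time; "q": joint angles; "dq": joint speeds; "joint_efforts": joint torques, N m; "eef_pos": TCP position; "eef_rot": TCP orientation; "wrist_force": force on the tool from outside, world axes, zero at the start; "torque": the same for the moment, N m; "opening": opening from 0.0 (shut) to 1.0 (fully open); "grasp_force": force on a finger pad.
Only numpy, scipy, OpenCV 4.12 (cv2) and the standard library are available. Lean on these libraries where they do the work, as an engineer would, in place of code of your own. Each camera call takes 0.05 s, during which the arm holds its last target. There are 200 camera calls.

## Working session

There is one attempt and no reset: what is moved stays moved. The work goes in short steps, Python scripts to look and compute and a tool call to move; the robot and the scene stay as the last step left them, time stands still between calls to the robot, and variables do not carry over. Pictures are saved under pics/ and viewed, at most 14 in all, crops included, and the job is handed in when it is done.

Besides the shell and the picture viewer there is one more tool, called after "Call:" by a JSON object that holds its "name" and its "arguments". play_rows: Moves the arm, as the interface text tells. Its arguments: {"type":"object","properties":{"xyz":{"type":"array","items":{"type":"array","items":{"type":"number"}}},"rot":{"type":"array","items":{"type":"array","items":{"type":"number"}}},"grip":{"type":"array","items":{"type":"number"}}},"required":["xyz","rot","grip"]}

```bash
mkdir -p pics; cat > h.py <<'E'
import numpy as np, cv2
from bench import readout, vision, ctrl
from scipy.spatial.transform import Rotation as R
def cam(n):
    c=vision.camera(n); return c
def cloud(c):
    K=c["camera_matrix"];d=c["depth"];h,w=d.shape
    u,v=np.meshgrid(np.arange(w),np.arange(h))
    p=np.stack([u.ravel(),v.ravel()],1).astype(float).reshape(-1,1,2)
    n=cv2.undistortPoints(p,K,np.array([c["k1"],0,0,0,0.])).reshape(h,w,2)
    P=np.dstack([n[...,0]*d,n[...,1]*d,d]); E=c["extrinsics"]
    W=P@E[:3,:3].T+E[:3,3]; W[d==0]=np.nan
    return W
def ray(c,u,v,z):
    n=cv2.undistortPoints(np.array([[[u,v]]],float),c["camera_matrix"],np.array([c["k1"],0,0,0,0.])).ravel()
    E=c["extrinsics"]; r=E[:3,:3]@[n[0],n[1],1]; o=E[:3,3]
    return o+r*(z-o[2])/r[2]
def save(c,n): cv2.imwrite(f"pics/{n}.png",c["color"][...,::-1])
E
cat > a.py <<'E'
from h import *
for n in("top","side"):
    c=cam(n);save(c,n+"0");print(n,c["camera_matrix"].round(1).tolist(),c["k1"],c["extrinsics"].round(3).tolist())
    np.savez(n+"0.npz",W=cloud(c),color=c["color"])
o=readout.get_obs();print(o["eef_pos"],o["eef_rot"],o["time_s"],o["opening"],ctrl.tips_ahead)
E
python3 a.py
```

```text
top [[623.0, 0.0, 328.0], [0.0, 623.0, 239.9], [0.0, 0.0, 1.0]] -0.05475569310426935 [[-0.028, -0.987, 0.161, 0.287], [-1.0, 0.028, -0.002, -0.051], [-0.003, -0.161, -0.987, 1.744], [0.0, 0.0, 0.0, 1.0]]
side [[537.9, 0.0, 320.6], [0.0, 537.9, 240.0], [0.0, 0.0, 1.0]] -0.11735354355987214 [[-0.987, -0.115, 0.111, 0.412], [-0.16, 0.679, -0.717, 0.964], [0.007, -0.725, -0.688, 1.06], [0.0, 0.0, 0.0, 1.0]]
[ 0.19052691 -0.54199678  0.22418921] [-7.62442262e-04  9.85767740e-01  1.68111217e-01  2.61885954e-05] 0.1 1.000421328894828 0.019
```

View pics/top0.png

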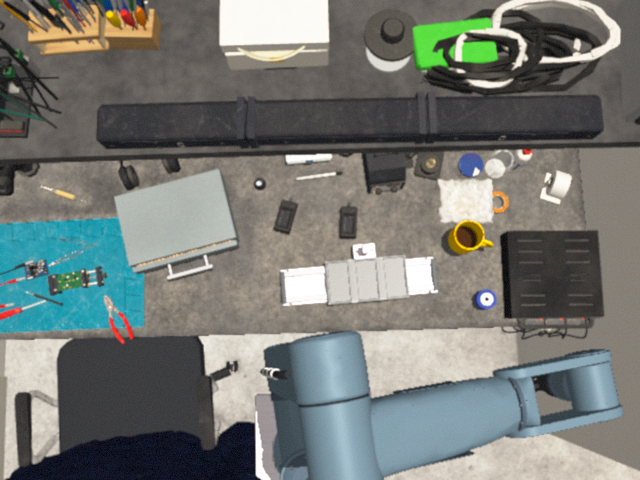

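View pics/side0.png

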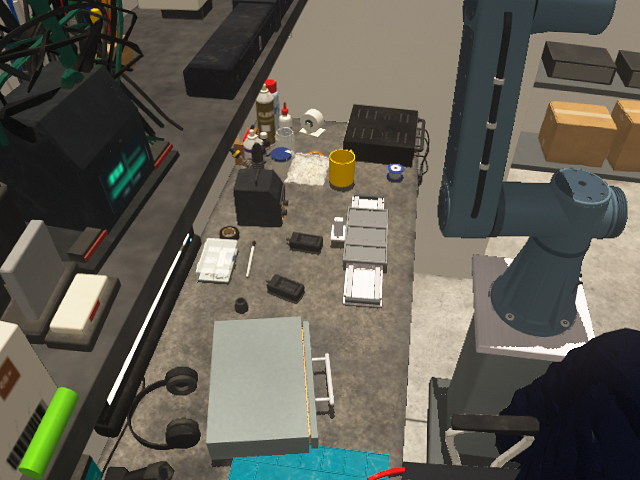

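Top view: two adapters at (286,217) and (348,222), with cord stubs. The carrier is around (366,280) with its tab at (363,250), and the drawer handle is at (190,267). The mug is at (467,238), the spool at (485,299) and the loupe at (260,183). The side view also shows only two adapters, at (285,288) and (305,242).

```bash
cat >> h.py <<'E'
def rect(xy):
    (c,s,a)=cv2.minAreaRect((xy*1000).astype(np.float32)); 
    b=cv2.boxPoints((c,s,a))/1000; e=[b[1]-b[0],b[2]-b[1]]; e=e[0] if np.linalg.norm(e[0])>np.linalg.norm(e[1]) else e[1]
    return np.array(c)/1000,sorted(np.array(s).round(1)),np.degrees(np.arctan2(e[1],e[0]))
def comp(m,W,minpx=40):
    n,l,s,_=cv2.connectedComponentsWithStats(m.astype(np.uint8))
    for i in range(1,n):
        if s[i,4]>=minpx:
            k=l==i; yield s[i],W[k]
E
cat > b.py <<'E'
from h import *
f=np.load("top0.npz");W=f["W"];C=f["color"].astype(int);z=W[...,2];x=W[...,0];y=W[...,1]
print("tablez",np.nanmedian(z[310:330,380:470]))
def show(t,m,mp=40):
    for s,P in comp(m,W,mp):
        r=rect(P[:,:2]);print(t,s[:2]+s[2:4]//2,s[4],"c",r[0].round(4),"size",r[1],"ang %.1f"%r[2],"z",np.median(P[:,2]).round(4),"mean",P.mean(0).round(4))
R0=(x>0.2)&(x<0.75)
show("brick",R0&(z>.018)&(z<.04)&(C.max(2)<70))
show("carrier",R0&(z>.018)&(z<.045)&(C.min(2)>100))
show("tab",R0&(z>.065)&(z<.09)&(C.min(2)>120)&(y<.1),15)
show("cab",R0&(z>.06)&(z<.09)&(y>.1)&(C.min(2)>80))
show("handle",R0&(z>.028)&(z<.058)&(y>.1)&(C.min(2)>100))
show("rail",R0&(z>.004)&(z<.024)&(C.min(2)>170)&(x<.5))
show("tall",R0&(z>.1),10)
show("mug",R0&(C[...,0]>150)&(C[...,2]<90)&(C[...,1]>110))
show("small",R0&(z>.012)&(z<.05)&(x>.5)&(C.max(2)<90),10)
E
python3 b.py
```

```text
tablez 0.00022723597274354468
brick [286 219] 183 c [0.6367 0.0649] size [np.float64(43.6), np.float64(81.0)] ang -17.8 z 0.0284 mean [0.6349 0.0588 0.0282]
brick [348 221] 142 c [ 0.6189 -0.1111] size [np.float64(39.9), np.float64(70.4)] ang -2.8 z 0.0281 mean [ 0.62   -0.1126  0.0283]
brick [468 237] 90 c [ 0.5709 -0.4535] size [np.float64(28.7), np.float64(61.4)] ang 20.6 z 0.0226 mean [ 0.5701 -0.4553  0.0234]
brick [504 276] 190 c [ 0.4545 -0.5384] size [np.float64(6.3), np.float64(231.5)] ang -0.8 z 0.0298 mean [ 0.4522 -0.5387  0.0293]
carrier [496 175] 52 c [ 0.7389 -0.5344] size [np.float64(12.1), np.float64(48.9)] ang 77.8 z 0.0318 mean [ 0.7391 -0.5304  0.0317]
carrier [588 200] 239 c [ 0.662  -0.7967] size [np.float64(9.8), np.float64(172.1)] ang -0.6 z 0.0314 mean [ 0.6609 -0.7972  0.0311]
carrier [465 198] 1919 c [ 0.6778 -0.446 ] size [np.float64(142.9), np.float64(158.6)] ang 88.6 z 0.0367 mean [ 0.6692 -0.4444  0.0355]
carrier [378 274] 3897 c [ 0.4768 -0.1841] size [np.float64(160.6), np.float64(332.0)] ang -86.6 z 0.0298 mean [ 0.4598 -0.1611  0.0298]
carrier [432 
[... 4299 characters left out ...]
52.6), np.float64(57.4)] ang -5.3 z 0.022 mean [ 0.5688 -0.4462  0.0223]
small [503 246] 91 c [ 0.5355 -0.5406] size [np.float64(5.6), np.float64(69.6)] ang -1.1 z 0.0301 mean [ 0.5356 -0.5405  0.031 ]
small [222 251] 49 c [0.5461 0.243 ] size [np.float64(3.1), np.float64(88.7)] ang -76.0 z 0.0288 mean [0.5465 0.2421 0.0282]
small [187 260] 60 c [0.522  0.3424] size [np.float64(3.8), np.float64(88.5)] ang -76.5 z 0.0324 mean [0.5219 0.3431 0.0313]
small [160 267] 25 c [0.5041 0.415 ] size [np.float64(2.5), np.float64(36.1)] ang -79.1 z 0.0319 mean [0.5043 0.4154 0.0319]
small [ 99 269] 12 c [0.5047 0.5929] size [np.float64(8.1), np.float64(11.2)] ang 15.5 z 0.0206 mean [0.5062 0.5925 0.0206]
```

```bash
cat >> h.py <<'E'
def fwd(o):
    q=o["eef_rot"];return R.from_quat([q[1],q[2],q[3],q[0]])
def goto(x,y,z,psi,o=None):
    """shift (mm, tool axes) and turn to get the tool down at xyz with tool x axis at psi deg (mod 180, nearest)"""
    o=o or readout.get_obs();r=fwd(o);cur=np.degrees(np.arctan2(*r.as_matrix()[[1,0],[0,0]]))
    d=(psi-cur+90)%180-90; psi=cur+d; a=np.radians(psi)
    T=R.from_matrix(np.array([[np.cos(a),np.sin(a),0],[np.sin(a),-np.cos(a),0],[0,0,-1]]))
    s=r.inv().apply(np.array([x,y,z])-o["eef_pos"])*1000
    print("xyz",s.round(0).tolist(),"rot",(r.inv()*T).as_rotvec().round(3).tolist(),"psi",round(cur,1),"->",round(psi,1),"q6",o["q"][5].round(2),"t",round(o["time_s"],1))
E
cat > c.py <<'E'
from h import *
f=np.load("top0.npz");W=f["W"];C=f["color"].astype(int);z=W[...,2];x=W[...,0];y=W[...,1]
for nm,b in (("B0",(.55,.72,0,.13)),("B1",(.55,.72,-.17,-.05))):
    k=(x>b[0])&(x<b[1])&(y>b[2])&(y<b[3])&(z>.024)&(z<.034); P=W[k]
    print(nm,rect(P[:,:2]),P.mean(0).round(4))
    m=P[:,:2].mean(0); _,_,V=np.linalg.svd(P[:,:2]-m); print("  pca",np.degrees(np.arctan2(V[0,1],V[0,0])).round(1), np.ptp((P[:,:2]-m)@V.T,0))
k=(x>.37)&(x<.515)&(y>-.32)&(y<.0)&(z>.024)&(z<.04);P=W[k];m=(k*255).astype(np.uint8)
for s,P in comp(k,W,500): print("car",rect(P[:,:2]),P.mean(0).round(4),P[:,1].min(),P[:,1].max())
k=(x>.37)&(x<.515)&(y>-.40)&(y<.15)&(z>.006)&(z<.04)&(C.min(2)>120);print("rail",[ (r:=rect(P[:,:2])) for s,P in comp(k,W,500)])
c=C[195:310,270:445].astype(np.uint8)[...,::-1];cv2.imwrite("pics/crop.png",cv2.resize(c,None,fx=4.5,fy=4.5,interpolation=cv2.INTER_CUBIC))
E
python3 c.py
```

```text
B0 (array([0.64448914, 0.06222258]), [np.float64(46.7), np.float64(98.1)], np.float32(-16.849785)) [0.6402 0.0629 0.0286]
  pca 164.5 [0.09848249 0.04767311]
B1 (array([ 0.63252759, -0.12937473]), [np.float64(77.5), np.float64(164.7)], np.float32(-0.14019407)) [ 0.6175 -0.1147  0.0288]
  pca -179.4 [0.1643196  0.07922865]
car (array([ 0.45554721, -0.1592717 ]), [np.float64(121.0), np.float64(234.9)], np.float32(-86.64081)) [ 0.454  -0.1559  0.0308] -0.27453049311871053 -0.040287759714805964
rail [(array([ 0.45414471, -0.1381843 ]), [np.float64(121.3), np.float64(440.5)], np.float32(-86.85231))]
```

View pics/crop.png

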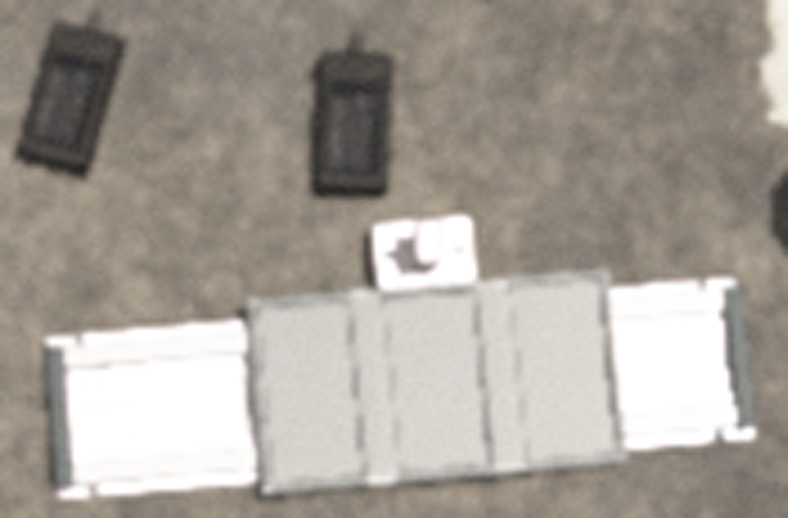

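The crop shows both cord stubs pointing away from the robot, at (95,18) and (355,40). The adapter centres are near (70,99) and (352,122), and the carrier sits about 2 cm right of the rail's middle. Carrier yaw is about 3.2° and its travel about 0.07. I'll go to the tab first.

```bash
python3 -c "
from h import *
goto(.5345,-.154,.15,3.2)"
```

```text
xyz [453.0, -252.0, 75.0] rot [-0.002, -0.0, 0.282] psi 19.4 -> 3.2 q6 -0.21 t 0.1
```

Call:
{"name": "play_rows", "arguments": {"xyz": [[50,-28,8],[100,-56,16],[151,-84,25],[201,-112,33],[252,-140,42],[302,-168,50],[352,-196,58],[403,-224,67],[453,-252,75],[453,-252,75]], "rot": [[0,0,0.05],[0,0,0.1],[0,0,0.15],[0,0,0.2],[0,0,0.25],[0,0,0.282],[0,0,0.282],[0,0,0.282],[0,0,0.282],[0,0,0.282]], "grip": [1,1,1,1,1,1,1,1,1,1]}}

```text
time_s: 1.35
eef_pos: [0.5356, -0.1509, 0.1487]
eef_rot: [-0.001, 1.0, 0.031, -0.001]
wrist_force: [-0.3, 0.3, 0.4]
opening: 0.994
grasp_force: 0.0
```

```bash
python3 -c "
from h import *
goto(.5345,-.154,.068,3.2); goto(.5345+.004,-.154-.0705,.068,3.2)"
```

```text
xyz [-1.0, 3.0, 81.0] rot [-0.002, 0.001, 0.005] psi 3.5 -> 3.2 q6 1.02 t 1.4
xyz [-1.0, 74.0, 81.0] rot [-0.002, 0.001, 0.005] psi 3.5 -> 3.2 q6 1.02 t 1.4
```

Call:
{"name": "play_rows", "arguments": {"xyz": [[0,2,30],[0,2,60],[0,2,80],[0,2,80],[0,2,80],[0,2,80],[0,2,80],[0,2,80],[0,2,80],[0,2,80]], "rot": [[0,0,0],[0,0,0],[0,0,0],[0,0,0],[0,0,0],[0,0,0],[0,0,0],[0,0,0],[0,0,0],[0,0,0]], "grip": [1,1,1,0,0,0,0,0,0,0]}}

```text
time_s: 2.6
eef_pos: [0.5352, -0.1569, 0.0713]
eef_rot: [0.0, 1.0, 0.028, 0.001]
wrist_force: [-1.6, 1.0, 4.1]
opening: 0.149
grasp_force: 58.6
```

```bash
python3 -c "
from h import *
o=readout.get_obs();print(o['eef_pos'],o['opening'],o['grasp_force'])
goto(.5345+.004,-.154-.0705,.068,3.2)"
```

```text
[ 0.53518594 -0.1569329   0.07128299] 0.14895711820891275 58.585376143455505
xyz [-0.0, 68.0, 3.0] rot [0.001, -0.001, 0.0] psi 3.2 -> 3.2 q6 1.02 t 2.6
```

Call:
{"name": "play_rows", "arguments": {"xyz": [[0,8,0],[0,18,0],[0,28,0],[0,38,0],[0,48,0],[0,56,0],[0,62,0],[0,66,0],[0,69,0],[0,69,0]], "rot": [[0,0,0],[0,0,0],[0,0,0],[0,0,0],[0,0,0],[0,0,0],[0,0,0],[0,0,0],[0,0,0],[0,0,0]], "grip": [0,0,0,0,0,0,0,0,0,0]}}

```text
time_s: 3.85
eef_pos: [0.539, -0.2212, 0.0712]
eef_rot: [-0.003, 1.0, 0.028, 0.0]
wrist_force: [-0.6, 17.1, 13.2]
opening: 0.146
grasp_force: 60.5
```

Call:
{"name": "play_rows", "arguments": {"xyz": [[0,0,0],[0,0,0],[0,0,0],[0,0,0],[0,-3,0],[0,-3,0],[0,-3,-40],[0,-3,-80],[0,-3,-110],[0,-3,-110]], "rot": [[0,0,0],[0,0,0],[0,0,0],[0,0,0],[0,0,0],[0,0,0],[0,0,0],[0,0,0],[0,0,0],[0,0,0]], "grip": [0,0,0.5,0.5,1,1,1,1,1,1]}}

```text
time_s: 5.1
eef_pos: [0.5399, -0.2238, 0.183]
eef_rot: [0.002, 1.0, 0.028, 0.002]
wrist_force: [-0.1, 0.0, 0.1]
opening: 1.001
grasp_force: 0.0
```

```bash
cat > d.py <<'E'
from h import *
import sys
c=cam("top");W=cloud(c);C=c["color"].astype(int);x,y,z=W[...,0],W[...,1],W[...,2]
print("eef",readout.get_obs()["eef_pos"])
if len(sys.argv)>1: save(c,sys.argv[1])
for nm,m in (("tab",(x>.51)&(x<.57)&(y>-.3)&(y<.1)&(z>.065)&(z<.09)&(C.min(2)>110)),("carr",(x>.37)&(x<.515)&(y>-.36)&(y<.1)&(z>.024)&(z<.045)&(C.min(2)>100)),("brick",(x>.3)&(x<.72)&(y>-.35)&(y<.45)&(z>.018)&(z<.068)&(C.max(2)<85))):
    for s,P in comp(m,W,20): print(nm,s[:2]+s[2:4]//2,s[4],*[a if np.ndim(a)==0 else np.round(a,4).tolist() for a in rect(P[:,:2])],"mean",P.mean(0).round(4),"y",np.percentile(P[:,1],[2,98]).round(3))
E
python3 d.py top1
```

```text
eef [ 0.53874038 -0.22305763  0.18084058]
tab [390 246] 60 [0.5389, -0.2218] [16.0, 26.9] 2.951711 mean [ 0.5377 -0.2214  0.077 ] y [-0.23  -0.214]
carr [395 264] 199 [0.5096, -0.2367] [47.3, 60.4] 57.009384 mean [ 0.5007 -0.2407  0.0309] y [-0.269 -0.207]
carr [416 277] 817 [0.4391, -0.3103] [80.4, 149.6] -34.197723 mean [ 0.4461 -0.3017  0.0309] y [-0.337 -0.249]
brick [369 189] 23 [0.7093, -0.1695] [7.1, 18.1] 30.61502 mean [ 0.7062 -0.1708  0.0441] y [-0.177 -0.167]
brick [285 216] 455 [0.6401, 0.0641] [45.8, 86.4] -16.002691 mean [0.6393 0.0634 0.028 ] y [0.036 0.091]
brick [349 222] 413 [0.6202, -0.1128] [42.5, 88.9] -2.3621056 mean [ 0.6187 -0.1124  0.0283] y [-0.132 -0.091]
brick [222 250] 41 [0.5469, 0.2412] [3.1, 85.7] -76.946014 mean [0.5466 0.2411 0.0294] y [0.201 0.281]
brick [187 260] 47 [0.5225, 0.3413] [2.7, 86.7] -77.29797 mean [0.5221 0.342  0.0302] y [0.301 0.38 ]
brick [157 268] 31 [0.5019, 0.4244] [2.9, 52.3] -76.06841 mean [0.5025 0.4237 0.0294] y [0.4   0.449]
```

```bash
python3 -c "
from h import *
goto(.6195,-.1125,.13,-2.8);goto(.6195,-.1125,.027,-2.8)"
```

```text
xyz [87.0, -106.0, 51.0] rot [0.001, -0.002, 0.104] psi 3.2 -> -2.8 q6 0.92 t 5.2
xyz [87.0, -106.0, 154.0] rot [0.001, -0.002, 0.104] psi 3.2 -> -2.8 q6 0.92 t 5.2
```

Call:
{"name": "play_rows", "arguments": {"xyz": [[40,-50,25],[80,-98,50],[87,-106,52],[87,-106,80],[87,-106,110],[87,-106,135],[87,-106,150],[87,-106,154],[87,-106,154],[87,-106,154]], "rot": [[0,0,0.05],[0,0,0.1],[0,0,0.104],[0,0,0.104],[0,0,0.104],[0,0,0.104],[0,0,0.104],[0,0,0.104],[0,0,0.104],[0,0,0.104]], "grip": [1,1,1,1,1,1,1,1,1,1]}}

```text
time_s: 6.4
eef_pos: [0.6201, -0.1122, 0.0272]
eef_rot: [0.0, 1.0, -0.024, 0.001]
wrist_force: [0.0, -0.6, 0.1]
opening: 1.003
grasp_force: 0.0
```

Call:
{"name": "play_rows", "arguments": {"xyz": [[0,0,0],[0,0,0],[0,0,0],[0,0,0],[0,0,0],[0,0,0],[0,0,0],[0,0,-20],[0,0,-40],[0,0,-40]], "rot": [[0,0,0],[0,0,0],[0,0,0],[0,0,0],[0,0,0],[0,0,0],[0,0,0],[0,0,0],[0,0,0],[0,0,0]], "grip": [0.3,0,0,0,0,0,0,0,0,0]}}

```text
time_s: 7.65
eef_pos: [0.6215, -0.1127, 0.0696]
eef_rot: [0.001, 1.0, -0.024, 0.003]
wrist_force: [-0.0, 0.0, 0.8]
opening: -0.002
grasp_force: 0.0
```

```bash
python3 d.py top2
```

```text
eef [ 0.6204962  -0.11232348  0.06808992]
tab [390 246] 62 [0.5386, -0.2221] [16.4, 27.7] 3.7853265 mean [ 0.5381 -0.2214  0.0789] y [-0.229 -0.214]
carr [393 279] 2965 [0.4592, -0.2307] [120.0, 231.9] -86.54135 mean [ 0.4557 -0.2261  0.0309] y [-0.333 -0.12 ]
brick [393 189] 20 [0.7025, -0.2396] [11.4, 20.1] -76.27179 mean [ 0.7021 -0.2401  0.049 ] y [-0.248 -0.232]
brick [286 217] 447 [0.6404, 0.0641] [46.2, 86.2] -16.91337 mean [0.6391 0.0632 0.0279] y [0.036 0.091]
brick [349 225] 147 [0.6085, -0.112] [30.8, 47.3] 78.13788 mean [ 0.6082 -0.1131  0.0285] y [-0.133 -0.092]
brick [221 251] 36 [0.5455, 0.2459] [2.5, 77.7] -75.846436 mean [0.5449 0.2483 0.0284] y [0.21  0.282]
brick [187 260] 44 [0.5217, 0.3426] [3.6, 83.6] -77.02296 mean [0.5217 0.3436 0.0297] y [0.303 0.382]
brick [157 268] 31 [0.5024, 0.423] [3.2, 54.2] -75.76375 mean [0.5027 0.4227 0.0313] y [0.398 0.449]
```

View pics/top2.png

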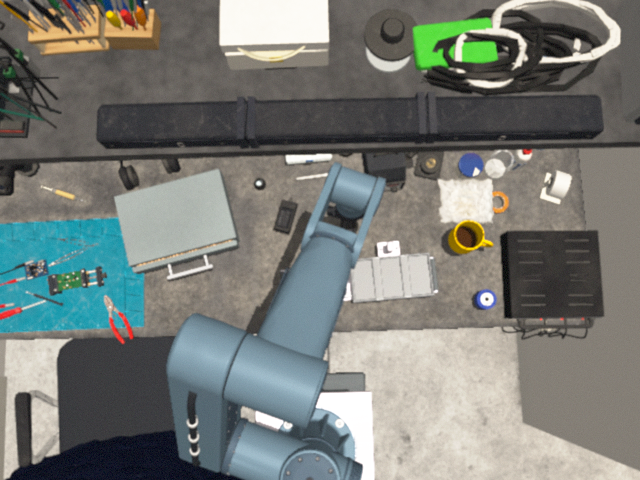

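The top picture shows the gripper shut above the adapter at (349,222), which stayed on the table, so the grasp was too high. I'll retry about 6 mm lower and check the grip before lifting.

Call:
{"name": "play_rows", "arguments": {"xyz": [[0,0,0],[0,0,0],[0,0,0],[0,0,20],[0,0,38],[0,0,47],[0,0,47],[0,0,47],[0,0,47],[0,0,47]], "rot": [[0,0,0],[0,0,0],[0,0,0],[0,0,0],[0,0,0],[0,0,0],[0,0,0],[0,0,0],[0,0,0],[0,0,0]], "grip": [1,1,1,1,1,1,1,0,0,0]}}

```text
time_s: 8.95
eef_pos: [0.6207, -0.1122, 0.0211]
eef_rot: [0.0, 1.0, -0.024, 0.002]
wrist_force: [0.2, 3.9, 13.3]
opening: 0.371
grasp_force: 6.9
```

Call:
{"name": "play_rows", "arguments": {"xyz": [[0,0,0],[0,0,0],[0,0,0],[0,0,0],[0,0,0],[0,0,0],[0,0,0],[0,0,0],[0,0,0],[0,0,0]], "rot": [[0,0,0],[0,0,0],[0,0,0],[0,0,0],[0,0,0],[0,0,0],[0,0,0],[0,0,0],[0,0,0],[0,0,0]], "grip": [0,0,0,0,0,0,0,0,0,0]}}

```text
time_s: 10.2
eef_pos: [0.6215, -0.1124, 0.0218]
eef_rot: [0.001, 1.0, -0.024, 0.002]
wrist_force: [-0.0, 0.9, 9.7]
opening: 0.003
grasp_force: 4.5
```

```bash
python3 -c "
from h import *
c=cam('side');i=c['color'][190:330,220:400,::-1];cv2.imwrite('pics/s3.png',cv2.resize(i,None,fx=4,fy=4,interpolation=cv2.INTER_CUBIC))
o=readout.get_obs();print(o['grasp_force'],o['opening'],o['wrist_force'])"
```

```text
4.546004098956473 0.004481004772773719 [0.32634051 1.54383106 9.57278908]
```

View pics/s3.png

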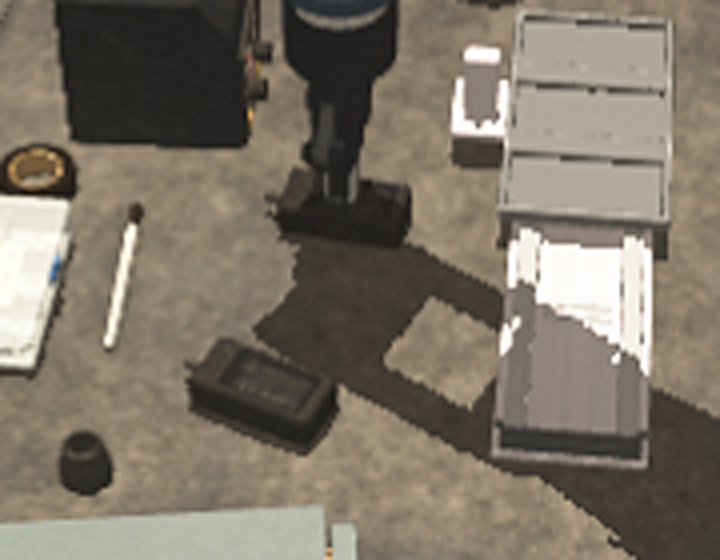

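The side view shows the fingers shut at about (340,190), on or just behind the adapter at (345,210). I'll use depth to see where the adapter is relative to the fingers.

```bash
python3 -c "
from h import *
c=cam('side');W=cloud(c);print(readout.get_obs()['eef_pos'])
for v in range(225,256,3):
    print(v,[ (W[v,u]*1000).round(0).astype(int).tolist() for u in (292,300,305,309,316,320)])
"
```

```text
[ 0.62154432 -0.11238077  0.02179494]
225 [[676, -188, 2], [625, -58, 124], [614, -71, 114], [608, -94, 94], [606, -199, 2], [595, -204, -1]]
228 [[674, -178, -1], [625, -57, 115], [611, -53, 120], [610, -104, 75], [605, -190, -2], [593, -193, -2]]
231 [[671, -162, 1], [627, -67, 95], [614, -66, 97], [612, -115, 53], [602, -174, 1], [591, -176, 1]]
234 [[662, -119, 30], [640, -126, 28], [620, -98, 56], [613, -119, 38], [600, -163, 0], [589, -165, 0]]
237 [[659, -109, 29], [638, -113, 28], [621, -100, 43], [613, -117, 29], [594, -124, 25], [583, -128, 22]]
240 [[656, -92, 34], [636, -105, 25], [622, -106, 26], [610, -103, 30], [590, -104, 33], [580, -110, 29]]
243 [[656, -89, 25], [633, -90, 28], [619, -90, 30], [609, -94, 27], [589, -98, 27], [579, -104, 23]]
246 [[657, -94, 9], [634, -91, 15], [619, -89, 19], [607, -87, 23], [588, -88, 25], [579, -100, 15]]
249 [[657, -90, 0], [634, -91, 3], [619, -89, 8], [607, -85, 13], [588, -89, 13], [578, -99, 4]]
252 [[655, -81, -3], [632, -81, 2], [619, -88, -4], [607, -86, 1], [588, -89, 0], [577, -94, -2]]
255 [[652, -68, -1], [630, -69, 2], [616, -71, 2], [606, -77, -2], [586, -77, 1], [575, -79, 1]]
```

Call:
{"name": "play_rows", "arguments": {"xyz": [[0,0,-30],[0,0,-60],[0,0,-80],[0,0,-80],[0,0,-80],[0,0,-80],[0,0,-80],[0,0,-80],[0,0,-80],[0,0,-80]], "rot": [[0,0,0],[0,0,0],[0,0,0],[0,0,0],[0,0,0],[0,0,0],[0,0,0],[0,0,0],[0,0,0],[0,0,0]], "grip": [0,0,0,1,1,1,1,1,1,1]}}

```text
time_s: 11.55
eef_pos: [0.6192, -0.1119, 0.099]
eef_rot: [0.0, 1.0, -0.024, -0.0]
wrist_force: [0.2, 0.2, 0.3]
opening: 0.999
grasp_force: 0.0
```

```bash
python3 -c "
from h import *
c=cam('side');W=cloud(c);o=readout.get_obs();print(o['eef_pos'],o['opening'])
i=c['color'][150:290,220:400,::-1];cv2.imwrite('pics/s4.png',cv2.resize(i,None,fx=4,fy=4,interpolation=cv2.INTER_CUBIC))
k=(abs(W[...,0]-.62)<.03)&(abs(W[...,1]+.112)<.07)&(W[...,2]>.04)&(W[...,2]<.15)
P=W[k]*1000
for lo in range(40,150,6):
    q=P[(P[:,2]>=lo)&(P[:,2]<lo+6)]
    if len(q): print(lo,len(q),q[:,1].min().round(),q[:,1].max().round(),q[:,0].min().round(),q[:,0].max().round())
"; python3 d.py|grep -E "tab|brick"
```

```text
[ 0.61923541 -0.1118485   0.09900919] 0.9998860004217828
112 3 -159.0 -66.0 616.0 630.0
118 11 -160.0 -62.0 610.0 634.0
124 20 -161.0 -55.0 608.0 634.0
130 18 -160.0 -53.0 608.0 634.0
136 27 -160.0 -52.0 607.0 634.0
142 15 -153.0 -54.0 612.0 633.0
148 9 -155.0 -51.0 609.0 627.0
tab [390 246] 59 [0.5393, -0.2219] [15.9, 27.4] 7.5721426 mean [ 0.5384 -0.2215  0.0788] y [-0.229 -0.214]
brick [285 217] 452 [0.64, 0.064] [46.5, 85.9] -16.067892 mean [0.6389 0.0633 0.0283] y [0.037 0.091]
brick [349 224] 189 [0.6107, -0.1124] [39.0, 49.6] 77.756615 mean [ 0.6094 -0.1133  0.0281] y [-0.134 -0.092]
brick [215 252] 24 [0.5415, 0.2618] [2.4, 42.7] -75.61048 mean [0.5412 0.2629 0.0299] y [0.242 0.282]
brick [186 260] 49 [0.5225, 0.3421] [3.2, 84.9] -76.73063 mean [0.5217 0.3437 0.0298] y [0.303 0.383]
brick [157 268] 28 [0.5023, 0.4234] [3.5, 50.1] -77.02656 mean [0.5026 0.4228 0.0312] y [0.399 0.447]
```

View pics/s4.png

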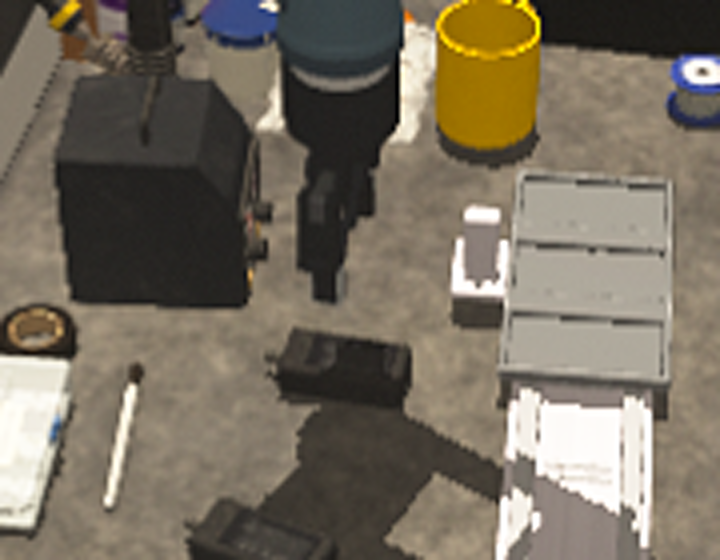

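The picture shows the open fingertips at (325,295), well above the adapter. In depth they end at z≈0.112 with eef_z 0.099, so the open tips sit about 13 mm behind the reported TCP, not ahead of it. I'll use the measured geometry and grip lower, at eef z≈0.004, watching the force.

Call:
{"name": "play_rows", "arguments": {"xyz": [[0,0,30],[0,0,60],[0,0,80],[0,0,86],[0,0,92],[0,0,95],[0,0,95],[0,0,95],[0,0,95],[0,0,95]], "rot": [[0,0,0],[0,0,0],[0,0,0],[0,0,0],[0,0,0],[0,0,0],[0,0,0],[0,0,0],[0,0,0],[0,0,0]], "grip": [1,1,1,1,1,1,0,0,0,0]}}

```text
time_s: 12.9
eef_pos: [0.62, -0.1121, 0.0049]
eef_rot: [0.0, 1.0, -0.024, 0.001]
wrist_force: [-0.5, -0.8, 5.2]
opening: 0.521
grasp_force: 63.6
```

Call:
{"name": "play_rows", "arguments": {"xyz": [[0,0,0],[0,0,0],[0,0,0],[0,0,0],[0,0,-10],[0,0,-20],[0,0,-20],[0,0,-20],[0,0,-20],[0,0,-20]], "rot": [[0,0,0],[0,0,0],[0,0,0],[0,0,0],[0,0,0],[0,0,0],[0,0,0],[0,0,0],[0,0,0],[0,0,0]], "grip": [0,0,0,0,0,0,0,0,0,0]}}

```text
time_s: 14.15
eef_pos: [0.6189, -0.1117, 0.0236]
eef_rot: [-0.0, 1.0, -0.024, -0.0]
wrist_force: [-0.3, -0.2, -2.6]
opening: 0.522
grasp_force: 62.8
```

```bash
python3 -c "
from h import *
c=cam('side');W=cloud(c);o=readout.get_obs();print(o['eef_pos'],o['opening'])
i=c['color'][190:290,240:380,::-1];cv2.imwrite('pics/s5.png',cv2.resize(i,None,fx=5,fy=5,interpolation=cv2.INTER_CUBIC))
for v in range(228,255,2): print(v,[ (W[v,u]*1000).round(0).astype(int).tolist() for u in (294,300,306,310,316)])
"
```

```text
[ 0.61899202 -0.11178268  0.02365654] 0.5226377319120747
228 [[657, -129, 45], [622, -42, 128], [614, -83, 93], [612, -129, 52], [605, -189, 0]]
230 [[656, -122, 44], [624, -51, 113], [613, -78, 90], [610, -122, 51], [595, -130, 46]]
232 [[654, -114, 44], [625, -53, 104], [611, -63, 97], [-9223372036854775808, -9223372036854775808, -9223372036854775808], [594, -123, 45]]
234 [[652, -104, 46], [626, -58, 91], [611, -67, 86], [608, -109, 48], [592, -111, 48]]
236 [[650, -95, 47], [626, -57, 85], [610, -62, 83], [608, -106, 44], [591, -106, 46]]
238 [[650, -94, 40], [631, -80, 56], [615, -85, 54], [606, -96, 45], [589, -97, 47]]
240 [[650, -92, 35], [632, -84, 45], [615, -85, 47], [605, -91, 43], [587, -83, 53]]
242 [[650, -89, 29], [632, -85, 36], [615, -82, 41], [604, -86, 39], [587, -85, 43]]
244 [[654, -108, 3], [633, -91, 22], [614, -81, 35], [605, -88, 30], [587, -84, 36]]
246 [[653, -102, 1], [637, -105, 1], [620, -109, 0], [609, -110, 1], [588, -87, 26]]
248 [[652, -95, 0], [635, -99, -1], [619, -103, -2], [607, -103, 0], [591, -110, -4]]
250 [[651, -92, -5], [634, -92, -2], [617, -92, 1], [606, -95, 0], [589, -97, 1]]
252 [[650, -83, -4], [632, -80, 2], [615, -82, 3], [605, -88, -1], [588, -89, 0]]
254 [[647, -73, -1], [631, -74, 1], [615, -80, -3], [604, -81, -2], [587, -80, 2]]<string>:5: RuntimeWarning: invalid value encountered in cast
```

View pics/s5.png

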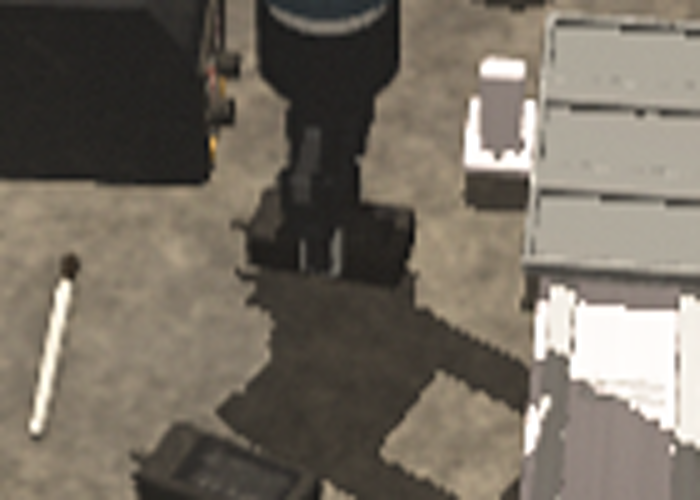

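The adapter is lifted: its top is at z≈0.047 and the fingers grip its flank at (320,250). The underside is about 5 mm below eef_z. Now the move to the right pocket.

```bash
python3 -c "
from h import *
goto(.461,-.3048,.10,3.2);goto(.461,-.3048,.036,3.2)"
```

```text
xyz [-149.0, 200.0, -76.0] rot [-0.0, 0.001, -0.104] psi -2.8 -> 3.2 q6 1.25 t 14.2
xyz [-149.0, 200.0, -12.0] rot [-0.0, 0.001, -0.104] psi -2.8 -> 3.2 q6 1.25 t 14.2
```

Call:
{"name": "play_rows", "arguments": {"xyz": [[0,0,-40],[-10,12,-76],[-40,50,-76],[-75,100,-76],[-110,148,-76],[-140,188,-76],[-149,200,-76],[-149,200,-76],[-149,200,-76],[-149,200,-76]], "rot": [[0,0,0],[0,0,0],[0,0,-0.03],[0,0,-0.06],[0,0,-0.09],[0,0,-0.104],[0,0,-0.104],[0,0,-0.104],[0,0,-0.104],[0,0,-0.104]], "grip": [0,0,0,0,0,0,0,0,0,0]}}

```text
time_s: 15.45
eef_pos: [0.4616, -0.3032, 0.0999]
eef_rot: [-0.0, 1.0, 0.029, 0.0]
wrist_force: [0.0, -0.4, -2.8]
opening: 0.524
grasp_force: 62.8
```

```bash
python3 -c "
from h import *
o=readout.get_obs();print(o['opening'],o['grasp_force'])
goto(.461,-.3048,.036,3.2)
c=cam('side');i=c['color'][110:270,290:430,::-1];cv2.imwrite('pics/s6.png',cv2.resize(i,None,fx=3.5,fy=3.5,interpolation=cv2.INTER_CUBIC))"; python3 d.py | grep -E 'tab|brick'
```

```text
0.5238353617334843 62.78430461883545
xyz [-1.0, 2.0, 64.0] rot [-0.0, -0.0, 0.002] psi 3.3 -> 3.2 q6 0.72 t 15.4
tab [390 246] 61 [0.539, -0.2218] [16.2, 27.2] 0.19996503 mean [ 0.5385 -0.2215  0.0774] y [-0.23  -0.214]
brick [369 188] 22 [0.7086, -0.1699] [6.6, 18.7] 33.198544 mean [ 0.7073 -0.1709  0.0406] y [-0.177 -0.167]
brick [285 217] 441 [0.6409, 0.064] [45.1, 87.9] -16.91944 mean [0.6383 0.0637 0.028 ] y [0.037 0.091]
brick [222 250] 40 [0.5467, 0.2416] [2.8, 86.0] -76.59435 mean [0.5467 0.2412 0.0279] y [0.201 0.282]
brick [187 260] 44 [0.5226, 0.3414] [3.2, 85.7] -76.80452 mean [0.5224 0.3406 0.0298] y [0.301 0.381]
brick [157 268] 26 [0.5024, 0.4232] [3.2, 52.5] -76.32222 mean [0.5024 0.4235 0.0303] y [0.398 0.447]
```

Call:
{"name": "play_rows", "arguments": {"xyz": [[0,1,20],[0,1,40],[0,1,52],[0,1,58],[0,1,62],[0,1,64],[0,1,64],[0,1,64],[0,1,64],[0,1,64]], "rot": [[0,0,0],[0,0,0],[0,0,0],[0,0,0],[0,0,0],[0,0,0],[0,0,0],[0,0,0],[0,0,0],[0,0,0]], "grip": [0,0,0,0,0,0,0,0,0,0]}}

```text
time_s: 16.8
eef_pos: [0.4609, -0.3055, 0.0361]
eef_rot: [0.0, 1.0, 0.028, 0.0]
wrist_force: [-0.9, -0.2, -2.1]
opening: 0.526
grasp_force: 62.8
```

```bash
python3 -c "
from h import *
c=cam('side');W=cloud(c);k=(abs(W[...,0]-.461)<.06)&(abs(W[...,1]+.305)<.05)&(W[...,2]<.09);P=W[k]*1000
C=c['color'].astype(int)[k];d=C.max(1)<80
for lo in range(-345,-260,6):
    q=P[(P[:,1]>=lo)&(P[:,1]<lo+6)];e=(P[:,1]>=lo)&(P[:,1]<lo+6)&d&(P[:,0]<450)
    print(lo,'dark z',np.median(P[e,2]).round() if e.any() else '', e.sum())
i=c['color'][110:270,290:430,::-1];cv2.imwrite('pics/s7.png',cv2.resize(i,None,fx=3.5,fy=3.5,interpolation=cv2.INTER_CUBIC))"
```

```text
-345 dark z  0
-339 dark z  0
-333 dark z 42.0 2
-327 dark z 57.0 7
-321 dark z 56.0 13
-315 dark z 57.0 11
-309 dark z 57.0 9
-303 dark z 58.0 11
-297 dark z 57.0 21
-291 dark z 49.0 44
-285 dark z 43.0 62
-279 dark z 36.0 20
-273 dark z 31.0 17
-267 dark z 32.0 19
-261 dark z 32.0 18
```

View pics/s7.png

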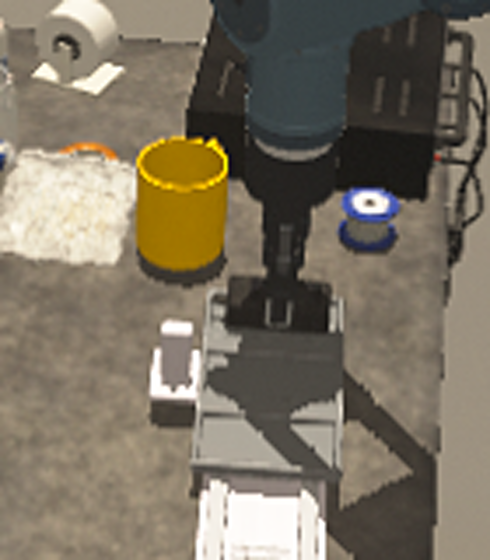

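The adapter's top is at z≈57 mm, so it is seated in the right pocket at (280,305). Releasing, then on to the second adapter.

Call:
{"name": "play_rows", "arguments": {"xyz": [[0,0,1],[0,0,1],[0,0,1],[0,0,1],[0,0,1],[0,0,1],[0,0,-30],[0,0,-70],[0,0,-85],[0,0,-85]], "rot": [[0,0,0],[0,0,0],[0,0,0],[0,0,0],[0,0,0],[0,0,0],[0,0,0],[0,0,0],[0,0,0],[0,0,0]], "grip": [0,0.8,0.8,0.8,0.8,0.8,1,1,1,1]}}

```text
time_s: 18.1
eef_pos: [0.4613, -0.3059, 0.1218]
eef_rot: [0.001, 1.0, 0.028, 0.001]
wrist_force: [-0.5, 0.1, -1.5]
opening: 1.003
grasp_force: 0.0
```

```bash
python3 -c "
from h import *
goto(.640,.0635,.10,-17);goto(.640,.0635,.004,-17)"
```

```text
xyz [199.0, -359.0, 21.0] rot [0.001, -0.002, 0.353] psi 3.2 -> -17.0 q6 0.71 t 18.1
xyz [199.0, -359.0, 117.0] rot [0.001, -0.002, 0.353] psi 3.2 -> -17.0 q6 0.71 t 18.1
```

Call:
{"name": "play_rows", "arguments": {"xyz": [[20,-36,0],[50,-90,0],[80,-144,0],[110,-198,0],[140,-252,0],[168,-303,0],[190,-343,5],[199,-359,21],[199,-359,21],[199,-359,21]], "rot": [[0,0,0.04],[0,0,0.08],[0,0,0.12],[0,0,0.17],[0,0,0.22],[0,0,0.27],[0,0,0.32],[0,0,0.353],[0,0,0.353],[0,0,0.353]], "grip": [1,1,1,1,1,1,1,1,1,1]}}

```text
time_s: 19.35
eef_pos: [0.6385, 0.0635, 0.0988]
eef_rot: [0.0, 0.989, -0.148, -0.001]
wrist_force: [-0.1, -1.1, 0.9]
opening: 0.996
grasp_force: 0.0
```

```bash
cat > e.py <<'E'
from h import *
c=cam("side");W=cloud(c);C=c["color"].astype(int);x,y,z=W[...,0],W[...,1],W[...,2]
m=(x>.55)&(x<.72)&(y>-.02)&(y<.14)&(z>.02)&(z<.035)&(C.max(2)<90)
for s,P in comp(m,W,60): print("side brick",s,rect(P[:,:2]),P.mean(0).round(4))
E
python3 e.py; python3 d.py|grep -E "tab|carr|brick"|head -6; python3 -c "
from h import *
goto(.640,.0635,.004,-17)"
```

```text
side brick [267 274  37  24 491] (array([0.64198724, 0.06787494]), [np.float64(49.9), np.float64(87.7)], np.float32(-17.313086)) [0.6406 0.0705 0.0271]
tab [390 246] 64 [0.5388, -0.2217] [16.3, 27.1] 2.878471 mean [ 0.5381 -0.2213  0.0771] y [-0.229 -0.214]
carr [392 279] 2500 [0.4588, -0.2278] [119.9, 232.6] -87.05997 mean [ 0.4553 -0.2063  0.0313] y [-0.333 -0.118]
brick [369 188] 23 [0.7097, -0.1697] [5.5, 18.5] 30.869902 mean [ 0.7074 -0.1709  0.0434] y [-0.177 -0.167]
brick [393 189] 28 [0.7041, -0.2411] [12.6, 17.8] -73.683685 mean [ 0.7036 -0.2394  0.0485] y [-0.249 -0.232]
brick [379 192] 21 [0.6966, -0.1987] [12.0, 14.1] 82.00071 mean [ 0.6976 -0.1983  0.0473] y [-0.206 -0.192]
brick [281 219] 103 [0.6329, 0.0759] [28.3, 33.4] -13.659059 mean [0.6309 0.0755 0.029 ] y [0.062 0.091]
xyz [1.0, -1.0, 96.0] rot [0.0, 0.0, -0.001] psi -17.1 -> -17.0 q6 1.78 t 19.4
```

Call:
{"name": "play_rows", "arguments": {"xyz": [[0,0,30],[0,0,60],[0,0,80],[0,0,88],[0,0,93],[0,0,95],[0,0,95],[0,0,95],[0,0,95],[0,0,95]], "rot": [[0,0,0],[0,0,0],[0,0,0],[0,0,0],[0,0,0],[0,0,0],[0,0,0],[0,0,0],[0,0,0],[0,0,0]], "grip": [1,1,1,1,1,1,0,0,0,0]}}

```text
time_s: 20.7
eef_pos: [0.6404, 0.0642, 0.006]
eef_rot: [-0.0, 0.989, -0.148, 0.001]
wrist_force: [-0.8, 1.0, 5.8]
opening: 0.526
grasp_force: 64.2
```

Call:
{"name": "play_rows", "arguments": {"xyz": [[0,0,0],[0,0,0],[0,0,0],[0,0,-10],[0,0,-30],[0,0,-60],[0,0,-90],[0,0,-95],[0,0,-95],[0,0,-95]], "rot": [[0,0,0],[0,0,0],[0,0,0],[0,0,0],[0,0,0],[0,0,0],[0,0,0],[0,0,0],[0,0,0],[0,0,0]], "grip": [0,0,0,0,0,0,0,0,0,0]}}

```text
time_s: 21.95
eef_pos: [0.6383, 0.0642, 0.0984]
eef_rot: [0.0, 0.989, -0.148, -0.001]
wrist_force: [0.1, 0.2, -2.4]
opening: 0.521
grasp_force: 63.4
```

```bash
python3 -c "
from h import *
o=readout.get_obs();print(o['opening'],o['grasp_force'])
goto(.4525,-.150,.1,3.2)
goto(.4525,-.150,.036,3.2)"
```

```text
0.5210793066172347 63.39166760444641
xyz [-115.0, 259.0, -1.0] rot [0.0, 0.003, -0.353] psi -17.0 -> 3.2 q6 1.78 t 21.9
xyz [-115.0, 259.0, 63.0] rot [0.0, 0.003, -0.353] psi -17.0 -> 3.2 q6 1.78 t 21.9
```

Call:
{"name": "play_rows", "arguments": {"xyz": [[-10,22,-5],[-28,64,-5],[-48,108,-5],[-68,152,-5],[-86,196,-4],[-104,236,-2],[-115,259,-1],[-115,259,-1],[-115,259,-1],[-115,259,-1]], "rot": [[0,0,-0.04],[0,0,-0.09],[0,0,-0.15],[0,0,-0.21],[0,0,-0.27],[0,0,-0.33],[0,0,-0.353],[0,0,-0.353],[0,0,-0.353],[0,0,-0.353]], "grip": [0,0,0,0,0,0,0,0,0,0]}}

```text
time_s: 23.2
eef_pos: [0.4541, -0.1491, 0.1008]
eef_rot: [-0.0, 1.0, 0.028, -0.0]
wrist_force: [0.3, -0.2, -3.3]
opening: 0.52
grasp_force: 63.3
```

```bash
python3 -c "
from h import *
o=readout.get_obs();print(o['opening'],o['grasp_force'])
goto(.4525,-.150,.036,3.2)";python3 d.py|grep -E "tab|brick"
```

```text
0.5200797491272531 63.31792116165161
xyz [-2.0, 1.0, 65.0] rot [-0.0, 0.0, 0.001] psi 3.3 -> 3.2 q6 0.95 t 23.2
tab [390 245] 39 [0.5417, -0.2218] [16.3, 19.9] 1.8781271 mean [ 0.5426 -0.2221  0.08  ] y [-0.229 -0.214]
brick [369 188] 20 [0.7096, -0.1696] [4.7, 18.6] 28.31224 mean [ 0.7079 -0.1706  0.0403] y [-0.176 -0.167]
brick [221 251] 37 [0.5456, 0.2457] [2.9, 77.8] -76.27961 mean [0.5446 0.2486 0.0297] y [0.209 0.283]
brick [191 259] 31 [0.5251, 0.3301] [3.0, 60.4] -74.86376 mean [0.5253 0.329  0.0284] y [0.302 0.358]
brick [421 274] 447 [0.4637, -0.303] [44.9, 92.3] 2.5931346 mean [ 0.4581 -0.3017  0.055 ] y [-0.325 -0.281]
brick [157 268] 31 [0.5021, 0.4237] [2.4, 53.7] -76.92985 mean [0.502 0.425 0.031] y [0.398 0.45 ]
brick [359 287] 36 [0.4325, -0.1312] [19.4, 54.4] 35.329453 mean [ 0.4316 -0.1325  0.0289] y [-0.152 -0.117]
```

Call:
{"name": "play_rows", "arguments": {"xyz": [[-1,1,20],[-1,1,40],[-1,1,52],[-1,1,58],[-1,1,62],[-1,1,64],[-1,1,64],[-1,1,64],[-1,1,64],[-1,1,64]], "rot": [[0,0,0],[0,0,0],[0,0,0],[0,0,0],[0,0,0],[0,0,0],[0,0,0],[0,0,0],[0,0,0],[0,0,0]], "grip": [0,0,0,0,0,0,0,0,0,0]}}

```text
time_s: 24.5
eef_pos: [0.4528, -0.151, 0.0371]
eef_rot: [0.0, 1.0, 0.028, 0.0]
wrist_force: [-0.5, -0.7, -1.9]
opening: 0.519
grasp_force: 63.3
```

Call:
{"name": "play_rows", "arguments": {"xyz": [[0,0,0],[0,0,0],[0,0,0],[0,0,0],[0,0,0],[0,0,0],[0,0,-30],[0,0,-70],[0,0,-100],[0,0,-110]], "rot": [[0,0,0],[0,0,0],[0,0,0],[0,0,0],[0,0,0],[0,0,0],[0,0,0],[0,0,0],[0,0,0],[0,0,0]], "grip": [0,0.8,0.8,0.8,0.8,0.8,1,1,1,1]}}

```text
time_s: 25.75
eef_pos: [0.4538, -0.1515, 0.1489]
eef_rot: [0.001, 1.0, 0.028, 0.002]
wrist_force: [-0.1, 0.1, 0.1]
opening: 0.999
grasp_force: 0.0
```

```bash
python3 d.py|grep -E "tab|brick"; python3 -c "
from h import *
c=cam('side');W=cloud(c);C=c['color'].astype(int);x,y,z=W[...,0],W[...,1],W[...,2]
m=(x>.38)&(x<.53)&(y>-.36)&(y<-.10)&(z>.04)&(z<.09)&(C.max(2)<90)
for s,P in comp(m,W,60):
    print('side',s,rect(P[:,:2]),P.mean(0).round(4)); k=P[:,2]>.051; print(np.linalg.lstsq(np.c_[P[k,:2]-P[k,:2].mean(0),np.ones(k.sum())],P[k,2],rcond=None)[0].round(4))
goto(.539,-.223,.15,3.2);goto(.539,-.223,.056,3.2)"
```

```text
brick [369 188] 21 [0.71, -0.1696] [5.4, 19.7] 23.509575 mean [ 0.7074 -0.1705  0.0422] y [-0.176 -0.168]
brick [220 251] 30 [0.5452, 0.2488] [3.6, 63.6] -74.81519 mean [0.5445 0.2501 0.029 ] y [0.219 0.279]
brick [191 259] 31 [0.5254, 0.3286] [2.5, 56.7] -76.11381 mean [0.5255 0.3282 0.0304] y [0.302 0.355]
brick [420 274] 434 [0.4638, -0.3029] [45.7, 93.0] 2.7537 mean [ 0.4586 -0.3014  0.055 ] y [-0.325 -0.281]
brick [157 268] 28 [0.5022, 0.4232] [2.8, 52.8] -77.11752 mean [0.5024 0.4229 0.0306] y [0.399 0.449]
brick [364 287] 222 [0.4286, -0.1442] [40.8, 66.9] 74.564095 mean [ 0.4283 -0.1472  0.0528] y [-0.173 -0.126]
side [353 190  13  14 139] (array([ 0.49279242, -0.30216977]), [np.float64(36.1), np.float64(53.6)], np.float32(-83.98762)) [ 0.4901 -0.2955  0.051 ]
[-0.0438 -0.0156  0.054 ]
side [374 191  11  14 110] (array([ 0.43225391, -0.3007475 ]), [np.float64(26.7), np.float64(48.8)], np.float32(89.20001)) [ 0.4319 -0.2966  0.0517]
[-0.0128  0.0195  0.0546]
side [347 224  36  16 440] (array([ 0.46024457, -0.14471126]), [np.float64(48.7), np.float64(98.2)], np.float32(4.488869)) [ 0.4548 -0.1421  0.0534]
[-0.0118 -0.0127  0.0558]
xyz [82.0, 76.0, -2.0] rot [0.001, -0.001, -0.0] psi 3.2 -> 3.2 q6 0.94 t 25.9
xyz [82.0, 76.0, 92.0] rot [0.001, -0.001, -0.0] psi 3.2 -> 3.2 q6 0.94 t 25.9
```

Call:
{"name": "play_rows", "arguments": {"xyz": [[30,28,0],[60,56,0],[82,76,0],[82,76,0],[82,76,30],[82,76,60],[82,76,90],[82,76,102],[82,76,102],[82,76,102]], "rot": [[0,0,0],[0,0,0],[0,0,0],[0,0,0],[0,0,0],[0,0,0],[0,0,0],[0,0,0],[0,0,0],[0,0,0]], "grip": [1,1,1,1,1,1,1,1,1,1]}}

```text
time_s: 27.1
eef_pos: [0.5395, -0.2225, 0.0461]
eef_rot: [0.0, 1.0, 0.028, 0.001]
wrist_force: [-0.3, -0.4, 0.1]
opening: 1.0
grasp_force: 0.0
```

Call:
{"name": "play_rows", "arguments": {"xyz": [[0,0,0],[0,0,0],[0,0,0],[0,0,0],[0,0,0],[0,0,0],[0,0,0],[0,0,0],[0,0,0],[0,0,0]], "rot": [[0,0,0],[0,0,0],[0,0,0],[0,0,0],[0,0,0],[0,0,0],[0,0,0],[0,0,0],[0,0,0],[0,0,0]], "grip": [0,0,0,0,0,0,0,0,0,0]}}

```text
time_s: 28.35
eef_pos: [0.5388, -0.2206, 0.0454]
eef_rot: [-0.001, 1.0, 0.028, -0.0]
wrist_force: [-1.6, 6.7, 6.7]
opening: 0.178
grasp_force: 59.5
```

Call:
{"name": "play_rows", "arguments": {"xyz": [[0,-5,0],[0,-15,0],[0,-27,0],[0,-40,0],[0,-53,0],[0,-66,0],[0,-77,0],[0,-85,0],[0,-90,0],[0,-92,0]], "rot": [[0,0,0],[0,0,0],[0,0,0],[0,0,0],[0,0,0],[0,0,0],[0,0,0],[0,0,0],[0,0,0],[0,0,0]], "grip": [0,0,0,0,0,0,0,0,0,0]}}

```text
time_s: 29.6
eef_pos: [0.5342, -0.1404, 0.0456]
eef_rot: [0.008, 1.0, 0.028, 0.001]
wrist_force: [-4.9, -51.3, -14.1]
opening: 0.175
grasp_force: 61.8
```

Call:
{"name": "play_rows", "arguments": {"xyz": [[0,0,0],[0,0,0],[0,0,0],[0,0,0],[0,0,0],[0,0,0],[0,0,0],[0,0,0],[0,0,0],[0,0,0]], "rot": [[0,0,0],[0,0,0],[0,0,0],[0,0,0],[0,0,0],[0,0,0],[0,0,0],[0,0,0],[0,0,0],[0,0,0]], "grip": [0,0,0,0,0,0,0.3,0.3,0.3,0.3]}}

```text
time_s: 30.85
eef_pos: [0.5339, -0.136, 0.0449]
eef_rot: [0.005, 1.0, 0.028, 0.0]
wrist_force: [-2.7, -27.4, -8.7]
opening: 0.3
grasp_force: 13.6
```

```bash
python3 d.py top3
```

```text
eef [ 0.53390185 -0.1359604   0.04492834]
carr [363 264] 128 [0.5038, -0.1484] [37.2, 39.0] -28.592253 mean [ 0.5008 -0.149   0.03  ] y [-0.169 -0.128]
carr [383 279] 668 [0.4547, -0.2017] [116.7, 122.0] -0.8843677 mean [ 0.441  -0.2002  0.0324] y [-0.256 -0.151]
brick [369 189] 20 [0.7094, -0.1727] [9.3, 17.8] 23.065962 mean [ 0.7059 -0.1716  0.0373] y [-0.178 -0.168]
brick [393 189] 20 [0.7027, -0.2401] [12.0, 16.1] 82.18791 mean [ 0.7017 -0.2392  0.0491] y [-0.249 -0.233]
brick [219 251] 30 [0.5444, 0.2503] [2.7, 68.4] -76.74685 mean [0.5444 0.2497 0.0294] y [0.219 0.283]
brick [187 260] 46 [0.5221, 0.341] [2.7, 86.7] -76.43672 mean [0.5221 0.3418 0.0305] y [0.301 0.379]
brick [392 277] 452 [0.4566, -0.2248] [47.1, 88.3] 1.0478882 mean [ 0.454  -0.2233  0.0533] y [-0.246 -0.203]
brick [157 268] 28 [0.5026, 0.423] [2.9, 48.9] -76.39888 mean [0.5025 0.423  0.0302] y [0.399 0.446]
brick [284 298] 21 [0.4111, 0.0734] [8.8, 24.9] -0.20701669 mean [0.4095 0.0723 0.022 ] y [0.069 0.077]
```

```bash
python3 -c "
from h import *
o=readout.get_obs();print(o['wrist_force'],o['torque'],o['joint_efforts'])
c=cam('side');i=c['color'][130:320,270:430,::-1];cv2.imwrite('pics/s8.png',cv2.resize(i,None,fx=3.1,fy=3.1,interpolation=cv2.INTER_CUBIC))"
```

```text
[ -1.53762529 -27.67085057  -8.7497323 ] [-3.97997418  0.36954694 -0.03606943] [ 1.49486339e+01 -4.83919537e+01 -2.46451789e+01  6.15418062e+00
  2.89849631e+00  2.27149729e-03]
```

View pics/s8.png

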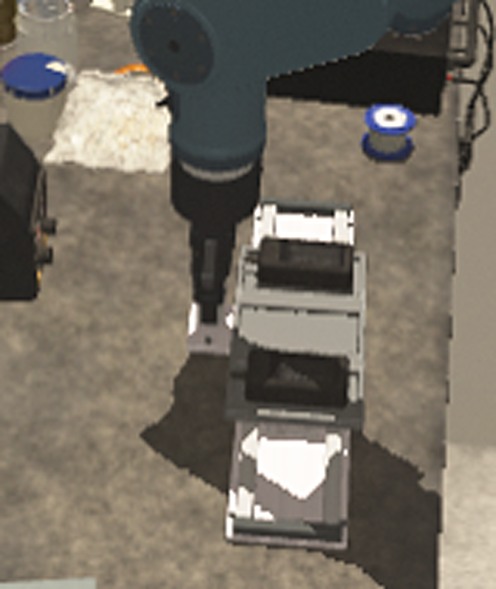

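The side view shows nothing in the carrier's way. Both adapters sit in the outer pockets at (305,262) and (298,375), and the carrier is close to the middle. I'll release and measure where it stands.

Call:
{"name": "play_rows", "arguments": {"xyz": [[0,0,0],[0,0,0],[0,0,0],[0,0,0],[0,0,-40],[0,0,-80],[0,0,-110],[0,0,-110],[0,0,-110],[0,0,-110]], "rot": [[0,0,0],[0,0,0],[0,0,0],[0,0,0],[0,0,0],[0,0,0],[0,0,0],[0,0,0],[0,0,0],[0,0,0]], "grip": [1,1,1,1,1,1,1,1,1,1]}}

```text
time_s: 32.2
eef_pos: [0.5328, -0.1298, 0.1534]
eef_rot: [-0.001, 1.0, 0.028, -0.001]
wrist_force: [-0.0, -0.2, -0.1]
opening: 0.998
grasp_force: 0.0
```

```bash
python3 d.py top4
```

```text
eef [ 0.53284225 -0.1299052   0.15350536]
carr [384 279] 687 [0.4553, -0.2009] [118.4, 121.2] -88.01202 mean [ 0.4407 -0.2003  0.0323] y [-0.258 -0.151]
carr [358 267] 255 [0.4989, -0.134] [53.9, 54.2] -25.923784 mean [ 0.4943 -0.135   0.0307] y [-0.165 -0.104]
brick [369 189] 21 [0.7091, -0.1701] [4.9, 17.1] 32.516205 mean [ 0.7068 -0.171   0.0423] y [-0.177 -0.168]
brick [229 249] 21 [0.5511, 0.2222] [2.3, 47.3] -76.02445 mean [0.5511 0.2223 0.0288] y [0.2   0.244]
brick [189 260] 38 [0.5236, 0.3369] [3.8, 73.6] -77.476135 mean [0.5235 0.336  0.0309] y [0.301 0.37 ]
brick [341 261] 34 [0.5058, -0.0885] [11.0, 44.5] -85.31597 mean [ 0.5073 -0.0849  0.0355] y [-0.109 -0.068]
brick [392 276] 441 [0.4613, -0.2261] [45.5, 97.7] 1.3011205 mean [ 0.4543 -0.2248  0.0538] y [-0.247 -0.204]
brick [158 268] 28 [0.5028, 0.4205] [2.9, 50.5] -77.16073 mean [0.5024 0.4229 0.0312] y [0.398 0.445]
brick [284 294] 39 [0.4222, 0.0739] [8.5, 47.7] 3.2246606 mean [0.4225 0.0737 0.0219] y [0.069 0.078]
```

Call:
{"name": "play_rows", "arguments": {"xyz": [[0,40,-10],[0,90,-10],[0,140,-10],[0,160,-10],[0,160,-10],[0,160,-10],[0,160,-10],[0,160,-10],[0,160,-10],[0,160,-10]], "rot": [[0,0,0],[0,0,0],[0,0,0],[0,0,0],[0,0,0],[0,0,0],[0,0,0],[0,0,0],[0,0,0],[0,0,0]], "grip": [1,1,1,1,1,1,1,1,1,1]}}

```text
time_s: 33.5
eef_pos: [0.5427, -0.2899, 0.1651]
eef_rot: [0.0, 1.0, 0.028, 0.0]
wrist_force: [-0.6, 0.1, 0.4]
opening: 0.999
grasp_force: 0.0
```

```bash
python3 d.py top5 | grep -vE "0\.5[0-9]+, 0\.[234]"; python3 -c "
from h import *
i=cv2.imread('pics/top5.png')[235:315,270:450];cv2.imwrite('pics/c5.png',cv2.resize(i,None,fx=4.4,fy=4.4,interpolation=cv2.INTER_CUBIC))"
```

```text
eef [ 0.54267057 -0.29001389  0.16506034]
tab [362 249] 56 [0.5339, -0.1435] [14.1, 25.0] -2.2314012 mean [ 0.5332 -0.1435  0.0793] y [-0.151 -0.137]
carr [334 273] 190 [0.4891, -0.0533] [50.4, 98.5] -41.521942 mean [ 0.4878 -0.0554  0.0324] y [-0.099 -0.035]
carr [360 259] 25 [0.512, -0.1412] [4.7, 50.2] 88.420204 mean [ 0.5128 -0.1371  0.0328] y [-0.165 -0.116]
carr [356 274] 255 [0.4724, -0.1189] [33.6, 78.7] -46.245037 mean [ 0.4728 -0.1231  0.0319] y [-0.154 -0.1  ]
brick [336 282] 510 [0.4489, -0.0739] [50.1, 93.0] 1.4129493 mean [ 0.4491 -0.071   0.0534] y [-0.095 -0.05 ]
```

View pics/c5.png

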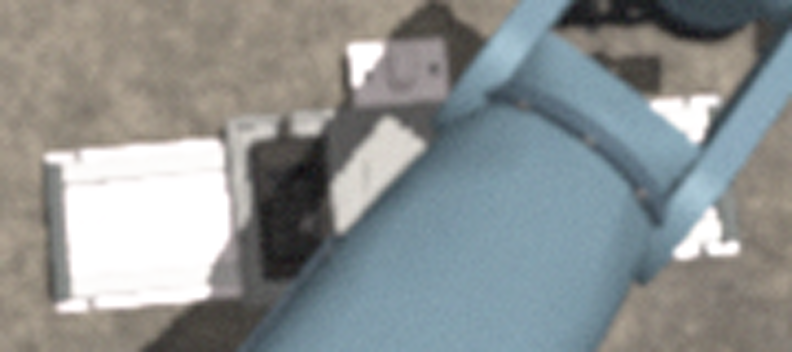

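```bash
python3 -c "
from h import *
goto(.5342,-.1425,.15,3.2);goto(.5342,-.1425,.05,3.2)"
```

```text
xyz [-0.0, -148.0, 15.0] rot [0.0, -0.0, 0.0] psi 3.2 -> 3.2 q6 0.83 t 33.5
xyz [-0.0, -148.0, 115.0] rot [0.0, -0.0, 0.0] psi 3.2 -> 3.2 q6 0.83 t 33.5
```

Call:
{"name": "play_rows", "arguments": {"xyz": [[0,-50,10],[0,-100,15],[0,-148,15],[0,-148,15],[0,-148,50],[0,-148,90],[0,-148,115],[0,-148,115],[0,-148,115],[0,-148,115]], "rot": [[0,0,0],[0,0,0],[0,0,0],[0,0,0],[0,0,0],[0,0,0],[0,0,0],[0,0,0],[0,0,0],[0,0,0]], "grip": [1,1,1,1,1,1,1,0.4,0,0]}}

```text
time_s: 34.8
eef_pos: [0.5355, -0.1432, 0.0516]
eef_rot: [0.001, 1.0, 0.028, 0.001]
wrist_force: [0.1, -0.1, -0.2]
opening: 0.376
grasp_force: 0.0
```

Call:
{"name": "play_rows", "arguments": {"xyz": [[0,0,0],[0,0,0],[0,0,0],[0,0,0],[0,0,0],[0,0,0],[0,0,0],[0,0,0],[0,0,0],[0,0,0]], "rot": [[0,0,0],[0,0,0],[0,0,0],[0,0,0],[0,0,0],[0,0,0],[0,0,0],[0,0,0],[0,0,0],[0,0,0]], "grip": [0,0,0,0,0,0,0,0,0,0]}}

```text
time_s: 36.05
eef_pos: [0.5352, -0.1429, 0.0514]
eef_rot: [0.001, 1.0, 0.028, 0.001]
wrist_force: [-2.2, -0.4, 5.5]
opening: 0.175
grasp_force: 59.4
```

Call:
{"name": "play_rows", "arguments": {"xyz": [[0,-1,0],[0,-2,0],[0,-3,0],[0,-4,0],[0,-4,0],[0,-4,0],[0,-4,0],[0,-4,0],[0,-4,0],[0,-4,0]], "rot": [[0,0,0],[0,0,0],[0,0,0],[0,0,0],[0,0,0],[0,0,0],[0,0,0],[0,0,0],[0,0,0],[0,0,0]], "grip": [0,0,0,0,0,0,0,0,0,0]}}

```text
time_s: 37.3
eef_pos: [0.5352, -0.1418, 0.0515]
eef_rot: [0.003, 1.0, 0.028, 0.001]
wrist_force: [-1.7, -12.3, 2.4]
opening: 0.17
grasp_force: 59.3
```

Call:
{"name": "play_rows", "arguments": {"xyz": [[0,4,0],[0,6,0],[0,8,0],[0,10,0],[0,10,0],[0,10,0],[0,10,0],[0,10,0],[0,10,0],[0,10,0]], "rot": [[0,0,0],[0,0,0],[0,0,0],[0,0,0],[0,0,0],[0,0,0],[0,0,0],[0,0,0],[0,0,0],[0,0,0]], "grip": [0,0,0,0,0,0,0,0,0,0]}}

```text
time_s: 38.55
eef_pos: [0.5356, -0.1487, 0.0514]
eef_rot: [0.001, 1.0, 0.028, 0.001]
wrist_force: [-2.9, -0.4, 7.1]
opening: 0.172
grasp_force: 60.0
```

```bash
python3 -c "
from h import *
c=cam('side');i=c['color'][150:330,260:420,::-1];cv2.imwrite('pics/s9.png',cv2.resize(i,None,fx=3.3,fy=3.3,interpolation=cv2.INTER_CUBIC));np.savez('s9.npz',W=cloud(c),c=c['color'])"
python3 - <<'E'
from h import *
f=np.load("s9.npz");W=f["W"];x,y,z=W[...,0],W[...,1],W[...,2]
print("max z grid (mm), rows y from -0.06 to +0.1, cols x .38-.57")
for yl in np.arange(-.06,.10,.01):
    print(round(yl,2),[int(1000*np.nanmedian(q)) if (q:=z[(y>=yl)&(y<yl+.01)&(x>=xl)&(x<xl+.01)]).size>1 else None for xl in np.arange(.38,.57,.01)])
E
```

```text
max z grid (mm), rows y from -0.06 to +0.1, cols x .38-.57
-0.06 [432, 34, 45, 55, 50, 56, 40, 42, 44, 421, 424, 405, 26, 0, 0, 0, 0, 1, 0]
-0.05 [435, 233, 27, 36, 496, 37, 31, 436, 442, 429, 27, 24, 25, 0, 0, 1, 1, 1, 0]
-0.04 [454, 443, 460, 517, 495, 461, 451, 448, 20, 10, 17, 17, 0, 0, 0, 0, 0, -1, 0]
-0.03 [470, 479, 485, 480, 456, 454, 10, 7, 7, 7, 18, 7, 0, 0, 0, -1, 0, 0, 0]
-0.02 [517, 517, 507, 451, 226, 8, 7, 8, 9, 10, 17, 7, 0, 0, 0, 0, 0, 0, 1]
-0.01 [527, 512, 13, 16, 7, 7, 7, 8, 8, 9, 18, 7, 0, 0, 0, 1, -1, 0, 0]
0.0 [0, 3, 18, 17, 7, 7, 8, 9, 9, 13, 18, 8, -1, 0, 0, 0, 0, 0, -1]
0.01 [0, 4, 17, 12, 8, 8, 9, 7, 8, 12, 17, 6, 0, 0, 0, 0, 0, 0, 0]
0.02 [1, 1, 17, 13, 8, 7, 8, 8, 8, 12, 16, 5, 0, 0, 0, 0, 0, 1, 0]
0.03 [-1, 5, 17, 16, 8, 7, 9, 6, 8, 15, 18, 1, 0, 0, 0, 0, 0, 0, 0]
0.04 [-1, 4, 17, 13, 8, 7, 7, 8, 7, 16, 15, 2, 0, 0, 0, 0, 0, 1, 0]
0.05 [-1, 7, 17, 13, 10, 6, 9, 8, 7, 17, 16, 4, 0, 0, 0, 0, 0, 0, 0]
0.06 [0, 4, 18, 17, 17, None, 15, 11, 9, 17, 16, 1, 0, 0, 0, 0, 1, 0, 1]
0.07 [0, 6, 14, 17, 17, 19, 18, 17, 20, 19, 17, 0, -1, 0, 0, 0, 0, 0, 0]
0.08 [0, 0, 0, 0, 4, 5, 4, 5, 5, 6, 5, 0, 0, 0, 0, 0, 0, 0, 0]
0.09 [0, -1, 0, -1, 0, 0, 0, 0, 0, 0, 0, 1, -1, 0, 0, -1, 0, 1, -1]
```

View pics/s9.png

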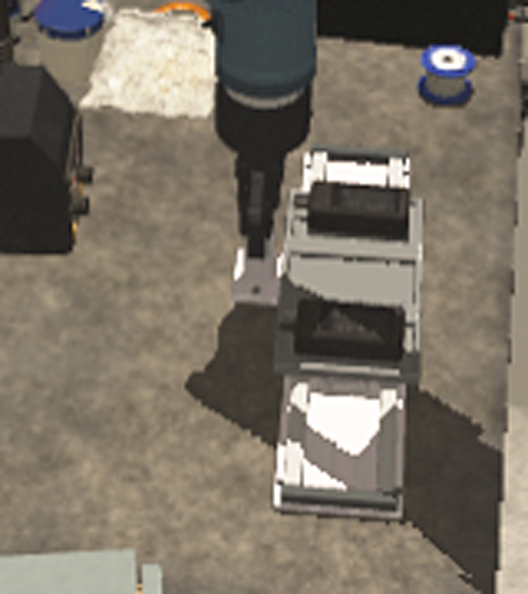

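```bash
python3 - <<'E'
import cv2,numpy as np
from h import *
c=cam("top")
for n in("top0","top2","top3"):
    g=cv2.cvtColor(cv2.imread(f"pics/{n}.png"),cv2.COLOR_BGR2GRAY)
    for r in (264,270,276,282): print(n,r,"right 412..442",g[r,412:442].tolist())
for u in (425,428,431,434,437):print(u,ray(c,u,276,.034).round(4)[:2],ray(c,u,276,.02).round(4)[:2])
E
```

```text
top0 264 right 412..442 [254, 254, 253, 253, 253, 252, 250, 249, 248, 248, 247, 247, 246, 245, 248, 252, 252, 240, 168, 123, 129, 139, 141, 140, 140, 132, 130, 125, 123, 123]
top0 270 right 412..442 [255, 255, 255, 255, 255, 255, 255, 255, 255, 255, 255, 255, 255, 255, 255, 255, 255, 255, 251, 155, 119, 137, 139, 130, 120, 119, 120, 127, 136, 134]
top0 276 right 412..442 [255, 255, 255, 255, 255, 255, 255, 255, 255, 255, 255, 255, 255, 255, 255, 255, 255, 255, 255, 190, 114, 119, 138, 137, 129, 134, 135, 134, 135, 136]
top0 282 right 412..442 [255, 255, 255, 255, 255, 255, 255, 255, 255, 255, 255, 255, 255, 255, 255, 255, 255, 255, 255, 255, 229, 142, 133, 140, 142, 131, 128, 135, 143, 146]
top2 264 right 412..442 [214, 214, 215, 212, 216, 215, 214, 215, 213, 216, 216, 213, 212, 213, 214, 187, 152, 155, 146, 127, 134, 142, 140, 144, 133, 134, 132, 125, 124, 120]
top2 270 right 412..442 [216, 214, 215, 216, 217, 216, 215, 216, 215, 216, 216, 214, 216, 214, 217, 212, 195, 166, 168, 142, 125, 139, 141, 131, 121, 114, 118, 125, 133, 137]
top2 276 right 412..442 [217, 216, 216, 216, 215, 
[... 499 characters left out ...]
[255, 255, 255, 255, 255, 255, 255, 255, 255, 255, 255, 255, 255, 255, 255, 255, 255, 255, 250, 154, 118, 138, 140, 131, 123, 114, 116, 126, 134, 137]
top3 276 right 412..442 [255, 255, 255, 255, 255, 255, 255, 255, 255, 255, 255, 255, 255, 255, 255, 255, 255, 255, 255, 187, 115, 120, 138, 140, 129, 130, 134, 134, 131, 135]
top3 282 right 412..442 [255, 255, 255, 255, 255, 255, 255, 255, 255, 255, 255, 255, 255, 255, 255, 255, 255, 255, 255, 255, 227, 144, 131, 141, 141, 132, 130, 136, 141, 144]
425 [ 0.4581 -0.3185] [ 0.4595 -0.3207]
428 [ 0.4579 -0.3268] [ 0.4593 -0.3291]
431 [ 0.4576 -0.3351] [ 0.459  -0.3374]
434 [ 0.4574 -0.3434] [ 0.4588 -0.3458]
437 [ 0.4571 -0.3517] [ 0.4585 -0.3542]
```

Call:
{"name": "play_rows", "arguments": {"xyz": [[0,0,0],[0,0,0],[0,0,0],[0,0,0],[0,0,-40],[0,0,-70],[0,20,-70],[0,40,-70],[0,40,-70],[0,40,-70]], "rot": [[0,0,0],[0,0,0],[0,0,0],[0,0,0],[0,0,0],[0,0,0],[0,0,0],[0,0,0],[0,0,0],[0,0,0]], "grip": [1,1,1,1,1,1,0,0,0,0]}}

```text
time_s: 39.9
eef_pos: [0.5361, -0.1881, 0.1186]
eef_rot: [-0.001, 1.0, 0.027, -0.001]
wrist_force: [-0.5, 0.3, -0.2]
opening: 0.144
grasp_force: 0.0
```

Call:
{"name": "play_rows", "arguments": {"xyz": [[0,0,0],[0,0,30],[0,0,60],[0,0,70],[0,-5,70],[0,-10,70],[0,-15,70],[0,-20,70],[0,-20,70],[0,-20,70]], "rot": [[0,0,0],[0,0,0],[0,0,0],[0,0,0],[0,0,0],[0,0,0],[0,0,0],[0,0,0],[0,0,0],[0,0,0]], "grip": [0,0,0,0,0,0,0,0,0,0]}}

```text
time_s: 41.15
eef_pos: [0.5359, -0.1682, 0.0501]
eef_rot: [0.0, 1.0, 0.028, 0.0]
wrist_force: [0.4, -0.0, -0.4]
opening: -0.0
grasp_force: 0.0
```

Call:
{"name": "play_rows", "arguments": {"xyz": [[0,-2,0],[0,-4,0],[0,-6,0],[0,-8,0],[0,-8,0],[0,-8,0],[0,-8,0],[0,-8,0],[0,-8,0],[0,-8,0]], "rot": [[0,0,0],[0,0,0],[0,0,0],[0,0,0],[0,0,0],[0,0,0],[0,0,0],[0,0,0],[0,0,0],[0,0,0]], "grip": [0,0,0,0,0,0,0,0,0,0]}}

```text
time_s: 42.4
eef_pos: [0.5356, -0.1632, 0.0501]
eef_rot: [0.002, 1.0, 0.028, 0.0]
wrist_force: [-0.8, -11.9, -4.4]
opening: -0.001
grasp_force: 6.1
```

```bash
python3 d.py top6 | grep -vE "0\.5[0-9]+, 0\.[234]"
```

```text
eef [ 0.53558639 -0.16323469  0.05014209]
carr [369 263] 144 [0.4983, -0.1657] [33.5, 71.7] 88.58406 mean [ 0.5025 -0.1763  0.0336] y [-0.199 -0.135]
carr [388 279] 312 [0.4406, -0.2363] [74.6, 142.4] -28.663074 mean [ 0.4301 -0.2204  0.0327] y [-0.258 -0.176]
brick [369 189] 22 [0.7086, -0.1708] [9.4, 16.0] 46.449917 mean [ 0.7068 -0.1714  0.0421] y [-0.178 -0.168]
brick [393 189] 21 [0.7029, -0.2395] [15.1, 15.2] -65.09925 mean [ 0.7032 -0.2394  0.0475] y [-0.247 -0.233]
brick [393 278] 364 [0.4534, -0.2252] [44.7, 82.2] 1.0972421 mean [ 0.4479 -0.2269  0.0547] y [-0.247 -0.205]
```

Call:
{"name": "play_rows", "arguments": {"xyz": [[0,-2,0],[0,-4,0],[0,-6,0],[0,-6,0],[0,-6,0],[0,-6,0],[0,-6,0],[0,-6,0],[0,-6,0],[0,-6,0]], "rot": [[0,0,0],[0,0,0],[0,0,0],[0,0,0],[0,0,0],[0,0,0],[0,0,0],[0,0,0],[0,0,0],[0,0,0]], "grip": [0,0,0,0,0,0,0,0,0,0]}}

```text
time_s: 43.7
eef_pos: [0.5356, -0.1623, 0.0503]
eef_rot: [0.006, 1.0, 0.028, 0.001]
wrist_force: [-1.3, -31.5, -12.1]
opening: 0.001
grasp_force: 15.5
```

```bash
python3 - <<'E'
from h import *
# is the arm or hand above/at something? list everything the top & side clouds see close to the carrier's left end, low heights
c=cam("top");W=cloud(c);save(c,"top7");x,y,z=W[...,0],W[...,1],W[...,2]
for yl in np.arange(-.16,.10,.01):
    print(round(yl,2),[int(1000*np.median(q)) if (q:=z[(y>=yl)&(y<yl+.01)&(x>=xl)&(x<xl+.01)&(z<.3)]).size>1 else -99 for xl in np.arange(.38,.60,.01)])
E
```

```text
-0.16 [2, -99, -99, -99, -99, -99, -99, -99, -99, -99, -99, 259, 29, 31, 28, -99, -99, -99, -99, -99, -99, -99]
-0.15 [-99, -99, -99, -99, -99, -99, -99, -99, -99, -99, -99, 264, 218, 31, 46, -99, -99, -99, -99, -99, -99, -99]
-0.14 [-99, -99, -99, -99, -99, -99, -99, -99, -99, -99, -99, -99, 261, 39, 62, 26, -99, -99, -99, -99, -99, -99]
-0.13 [-99, -99, -99, -99, -99, -99, -99, -99, -99, -99, -99, -99, -99, 232, 137, 161, 177, -99, 2, 0, -99, -99]
-0.12 [-99, -99, -99, -99, -99, -99, -99, -99, -99, -99, -99, -99, -99, 35, 136, 150, 145, -99, -99, 0, -99, -99]
-0.11 [-99, -99, -99, -99, -99, -99, -99, -99, -99, -99, -99, -99, -99, -99, 147, 3, 4, 3, -99, -99, -99, -99]
-0.1 [-99, -99, -99, -99, -99, -99, -99, -99, -99, -99, -99, -99, -99, -99, -99, 2, -2, -99, -99, -99, -99, -99]
-0.09 [-99, -99, -99, -99, -99, -99, -99, -99, -99, -99, -99, -99, -99, -99, -99, -99, -99, -99, -99, -99, -2, 2]
-0.08 [-99, -99, -99, -99, -99, -99, -99, -99, -99, -99, -99, -99, -99, -99, -99, -99, -99, -99, 0, 0, -1, 1]
-0.07 [-99, -99, -99, -99, -99, -99, -99, -99, -99, -99, -99, -99, -99, -99, -99, -9
[... 703 characters left out ...]
7, 8, 9, 4, 9, 10, 13, 14, 2, 0, 0, -2, 0, 2, 2, 0, 1, -1, -2]
0.02 [-99, -99, -99, 14, 9, 8, 9, 10, 6, 17, 16, 4, 0, 0, 0, 0, 0, -1, -2, 1, 0, 0]
0.03 [-99, 9, 16, 16, 8, 10, 8, 9, 6, 12, 15, 4, -1, 0, 0, 0, 0, 1, 0, 0, 0, 2]
0.04 [0, 2, 18, 12, 7, 7, 7, 10, 7, 17, 16, 2, -1, 0, 0, 0, -1, 0, 1, 0, 2, 0]
0.05 [0, 6, 18, 10, 10, 7, 7, 7, 9, 17, 15, 2, 0, -1, 0, 0, 0, 0, -1, 3, 1, 1]
0.06 [0, 10, 20, 15, 13, 8, 12, 8, 9, 14, 16, 2, 0, 0, 0, -1, 0, 2, -1, -1, 0, 0]
0.07 [0, 3, 18, 22, 20, 21, 20, 20, 17, 18, 15, 3, 0, 0, 0, 1, 1, 0, 1, 1, 1, -1]
0.08 [1, 1, 0, 0, 0, 1, 1, 3, 1, 0, 0, -1, 0, 0, 1, 0, 2, -1, 1, 0, 2, 1]
0.09 [0, 2, 0, 0, 0, -1, 1, 0, -2, -2, -1, -1, 0, 1, -1, 0, 1, 0, 0, 1, 1, 1]
```

```bash
python3 - <<'E'
from h import *
c=cam("top");g=cv2.cvtColor(cv2.imread("pics/top0.png"),cv2.COLOR_BGR2GRAY).astype(float)
a=np.radians(3.2);yd=np.array([-np.sin(a),np.cos(a)]);S=lambda p:(p[:2]-[.454,-.138])@yd
for r in (280,286,292): 
    print("L",r,g[r,276:292].astype(int).tolist())
    row=g[r];i=[k for k in range(276,295) if row[k]<200<=row[k+1]][-1];u=i+(200-row[i])/(row[i+1]-row[i]);print("   u %.2f s(z=8) %.4f"%(u,S(ray(c,u,r,.008))))
for r in (270,276,282):
    row=g[r];i=[k for k in range(420,436) if row[k]>200>=row[k+1]][0];u=i+(row[i]-200)/(row[i]-row[i+1]);print("R",r,"u %.2f s(z=8) %.4f"%(u,S(ray(c,u,r,.008))))
# carrier outer edges, top0 (free) : grey 215ish vs white 255, edge height ~.034
for r in (270,276,282): print("car R edge",r,g[r,398:416].astype(int).tolist())
for r in (280,286,292): print("car L edge",r,g[r,318:336].astype(int).tolist())
for u,r in ((406,276),(326,286)): print(u,S(ray(c,u,r,.034)))
print("tab S: start",S(np.array([.5345,-.154])),"right wall",S(np.array([.539,-.2218])),"left wall",S(np.array([.5339,-.1430])))
E
```

```text
L 280 [143, 142, 140, 122, 107, 119, 130, 142, 193, 250, 255, 255, 254, 255, 255, 255]
   u 284.12 s(z=8) 0.2092
L 286 [150, 145, 141, 130, 106, 106, 127, 134, 162, 243, 255, 255, 255, 255, 255, 254]
   u 284.47 s(z=8) 0.2095
L 292 [139, 146, 145, 138, 117, 104, 124, 134, 143, 193, 251, 255, 255, 255, 255, 255]
   u 285.12 s(z=8) 0.2089
R 270 u 430.53 s(z=8) -0.2020
R 276 u 430.85 s(z=8) -0.2010
R 282 u 432.33 s(z=8) -0.2033
car R edge 270 [215, 217, 215, 217, 213, 208, 180, 180, 235, 255, 255, 255, 255, 255, 255, 255, 255, 255]
car R edge 276 [215, 216, 215, 214, 217, 208, 170, 149, 203, 252, 255, 255, 255, 255, 255, 255, 255, 255]
car R edge 282 [218, 217, 217, 217, 218, 217, 209, 171, 166, 225, 255, 255, 255, 255, 255, 255, 255, 255]
car L edge 280 [255, 255, 255, 255, 255, 254, 209, 145, 158, 190, 206, 205, 207, 212, 211, 211, 211, 213]
car L edge 286 [255, 255, 255, 255, 255, 255, 229, 157, 137, 167, 183, 196, 206, 209, 209, 211, 209, 209]
car L edge 292 [255, 255, 255, 255, 255, 255, 255, 245, 177, 159, 187, 198, 201, 206, 208, 211, 210, 210]
406 -0.1281588397001546
326 0.09395023901480909
tab S: start -0.020468683378861367 right wall -0.08841416396286891 left wall -0.009452342069863671
```

Call:
{"name": "play_rows", "arguments": {"xyz": [[0,-2,0],[0,-4,0],[0,-4,0],[0,-4,0],[0,-4,0],[0,-4,0],[0,-4,0],[0,-4,0],[0,-4,0],[0,-4,0]], "rot": [[0,0,0],[0,0,0],[0,0,0],[0,0,0],[0,0,0],[0,0,0],[0,0,0],[0,0,0],[0,0,0],[0,0,0]], "grip": [0,0,0,0,0,0,0,0,0,0]}}

```text
time_s: 45.05
eef_pos: [0.5356, -0.1618, 0.0504]
eef_rot: [0.009, 1.0, 0.028, 0.001]
wrist_force: [-2.1, -44.8, -17.4]
opening: -0.007
grasp_force: 22.1
```

Call:
{"name": "play_rows", "arguments": {"xyz": [[0,10,0],[0,14,-40],[0,14,-90],[-10,60,-130],[-40,120,-130],[-80,180,-130],[-120,240,-130],[-160,300,-130],[-180,340,-130],[-180,340,-130]], "rot": [[0,0,0],[0,0,0],[0,0,0],[0,0,0],[0,0,0],[0,0,0],[0,0,0],[0,0,0],[0,0,0],[0,0,0]], "grip": [0,0,0,0,0,0,0,0,0,0]}}

```text
time_s: 46.3
eef_pos: [0.3718, -0.5027, 0.1797]
eef_rot: [0.0, 1.0, 0.026, -0.0]
wrist_force: [0.3, -0.8, -0.1]
opening: -0.001
grasp_force: 0.0
```

```bash
python3 d.py top8 | grep -vE "0\.5[0-9]+, 0\.[234]"; python3 -c "
from h import *
t=cv2.imread('pics/top8.png')[235:315,272:447]
c=cam('side');s=c['color'][180:312,325:400,::-1]
a=cv2.resize(t,None,fx=2.9,fy=2.9,interpolation=cv2.INTER_CUBIC);b=cv2.resize(s,None,fx=3.8,fy=3.8,interpolation=cv2.INTER_CUBIC)
o=np.zeros((600,800,3),np.uint8);o[:a.shape[0],:a.shape[1]]=a;o[:b.shape[0],800-b.shape[1]:]=b;cv2.imwrite('pics/comp.png',o)"
```

```text
eef [ 0.37187936 -0.50274814  0.17960745]
tab [362 249] 57 [0.534, -0.1437] [13.9, 24.4] -1.2318016 mean [ 0.5335 -0.1436  0.078 ] y [-0.151 -0.137]
carr [363 280] 2092 [0.4553, -0.1468] [121.9, 224.9] -86.53673 mean [ 0.4531 -0.1448  0.0319] y [-0.256 -0.04 ]
brick [369 188] 21 [0.7096, -0.1695] [5.8, 18.9] 29.71975 mean [ 0.7071 -0.1707  0.0443] y [-0.176 -0.167]
brick [392 277] 408 [0.4566, -0.2256] [44.6, 87.8] 1.4921538 mean [ 0.454  -0.2248  0.0533] y [-0.247 -0.204]
brick [336 281] 410 [0.4504, -0.0715] [44.2, 88.5] 3.124425 mean [ 0.4476 -0.0718  0.0546] y [-0.093 -0.05 ]
```

View pics/comp.png

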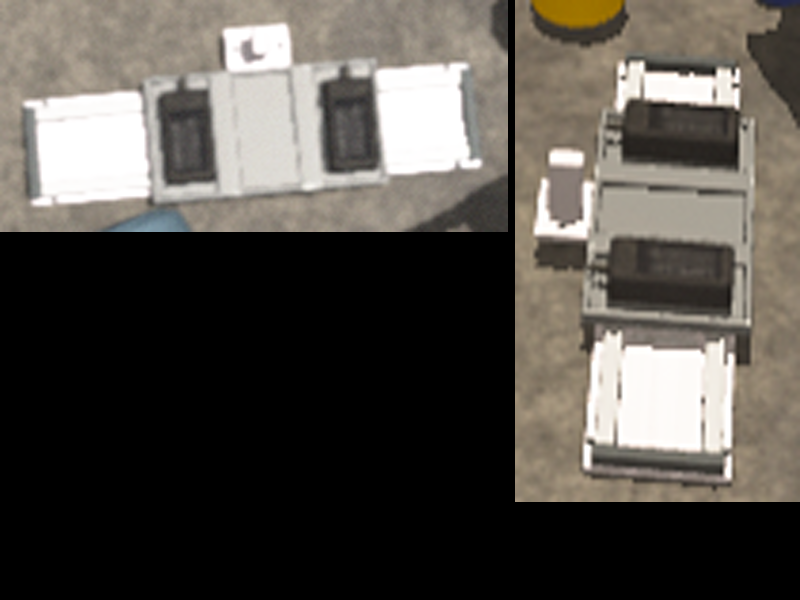

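The composite shows both adapters flat in the outer pockets, at (188,135) and (348,120). The rail is clear at both ends, and the carrier is about 8 mm short of the middle. Pushing at the tab meets a hard block, so I'll try pushing low on the carrier's right end, on the rail axis.

```bash
python3 -c "
from h import *
goto(.4605,-.296,.10,3.2);goto(.4605,-.296,.020,3.2)"
```

```text
xyz [98.0, -200.0, 80.0] rot [-0.001, 0.0, -0.003] psi 3.0 -> 3.2 q6 0.4 t 46.4
xyz [98.0, -200.0, 160.0] rot [-0.001, 0.0, -0.003] psi 3.0 -> 3.2 q6 0.4 t 46.4
```

Call:
{"name": "play_rows", "arguments": {"xyz": [[30,-60,30],[60,-120,60],[90,-180,80],[98,-200,80],[98,-200,100],[98,-200,130],[98,-200,150],[98,-200,158],[98,-200,158],[98,-200,158]], "rot": [[0,0,0],[0,0,0],[0,0,0],[0,0,0],[0,0,0],[0,0,0],[0,0,0],[0,0,0],[0,0,0],[0,0,0]], "grip": [0,0,0,0,0,0,0,0,0,0]}}

```text
time_s: 47.65
eef_pos: [0.4615, -0.2948, 0.023]
eef_rot: [0.001, 1.0, 0.028, 0.001]
wrist_force: [-0.2, -0.1, 0.5]
opening: -0.002
grasp_force: 0.0
```

Call:
{"name": "play_rows", "arguments": {"xyz": [[0,-4,0],[0,-8,0],[0,-12,0],[0,-16,0],[0,-20,0],[0,-22,0],[0,-24,0],[0,-24,0],[0,-24,0],[0,-24,0]], "rot": [[0,0,0],[0,0,0],[0,0,0],[0,0,0],[0,0,0],[0,0,0],[0,0,0],[0,0,0],[0,0,0],[0,0,0]], "grip": [0,0,0,0,0,0,0,0,0,0]}}

```text
time_s: 48.9
eef_pos: [0.4594, -0.2708, 0.022]
eef_rot: [0.0, 1.0, 0.028, 0.0]
wrist_force: [-0.2, -0.3, 0.8]
opening: 0.001
grasp_force: 0.0
```

Call:
{"name": "play_rows", "arguments": {"xyz": [[0,-2,0],[0,-4,0],[0,-6,0],[0,-8,0],[0,-10,0],[0,-10,0],[0,-10,0],[0,-10,0],[0,-10,0],[0,-10,0]], "rot": [[0,0,0],[0,0,0],[0,0,0],[0,0,0],[0,0,0],[0,0,0],[0,0,0],[0,0,0],[0,0,0],[0,0,0]], "grip": [0,0,0,0,0,0,0,0,0,0]}}

```text
time_s: 50.15
eef_pos: [0.4591, -0.2646, 0.0221]
eef_rot: [0.003, 1.0, 0.028, 0.001]
wrist_force: [-1.1, -16.0, -10.4]
opening: 0.002
grasp_force: 7.5
```

```bash
python3 d.py top9 | grep -vE "0\.5[0-9]+, 0\.[234]"
```

```text
eef [ 0.45911685 -0.26456644  0.02212916]
tab [361 249] 57 [0.5338, -0.1425] [16.3, 25.3] -2.927876 mean [ 0.5334 -0.1433  0.0783] y [-0.151 -0.136]
carr [355 281] 764 [0.4908, -0.1032] [105.4, 219.8] -54.951496 mean [ 0.4805 -0.1057  0.032 ] y [-0.209 -0.036]
carr [353 294] 139 [0.4092, -0.1197] [21.5, 64.9] -46.61171 mean [ 0.411  -0.1189  0.0322] y [-0.141 -0.093]
brick [369 188] 22 [0.7092, -0.1698] [7.0, 19.4] 32.877274 mean [ 0.707  -0.1712  0.0411] y [-0.177 -0.168]
brick [337 282] 457 [0.4486, -0.0736] [48.9, 91.5] 3.5734985 mean [ 0.4439 -0.073   0.0539] y [-0.096 -0.05 ]
brick [399 283] 32 [0.443, -0.2441] [13.6, 28.5] 55.212055 mean [ 0.4405 -0.2441  0.0499] y [-0.255 -0.232]
```

```bash
python3 -c "
from h import *
goto(.5345,-.1425,.15,3.2);goto(.5345,-.1425,.05,3.2)"
```

```text
xyz [82.0, -117.0, -129.0] rot [0.007, -0.001, 0.0] psi 3.2 -> 3.2 q6 0.77 t 50.2
xyz [82.0, -117.0, -29.0] rot [0.007, -0.001, 0.0] psi 3.2 -> 3.2 q6 0.77 t 50.2
```

Call:
{"name": "play_rows", "arguments": {"xyz": [[0,8,0],[0,8,-60],[0,8,-115],[30,-30,-129],[60,-80,-129],[82,-113,-129],[82,-113,-129],[82,-113,-100],[82,-113,-50],[82,-113,-28]], "rot": [[0,0,0],[0,0,0],[0,0,0],[0,0,0],[0,0,0],[0,0,0],[0,0,0],[0,0,0],[0,0,0],[0,0,0]], "grip": [0,0,1,1,1,1,1,1,1,1]}}

```text
time_s: 51.45
eef_pos: [0.5321, -0.1433, 0.0471]
eef_rot: [-0.001, 1.0, 0.028, -0.002]
wrist_force: [-0.4, -0.4, 0.4]
opening: 0.998
grasp_force: 0.0
```

Call:
{"name": "play_rows", "arguments": {"xyz": [[0,0,0],[0,0,0],[0,0,0],[0,0,0],[0,0,0],[0,0,0],[0,0,0],[0,10,0],[0,20,0],[0,30,0]], "rot": [[0,0,0],[0,0,0],[0,0,0],[0,0,0],[0,0,0],[0,0,0],[0,0,0],[0,0,0],[0,0,0],[0,0,0]], "grip": [0.3,0,0,0,0,0,0,0,0,0]}}

```text
time_s: 52.7
eef_pos: [0.537, -0.1736, 0.0515]
eef_rot: [0.0, 1.0, 0.028, 0.001]
wrist_force: [-0.9, 1.4, 6.1]
opening: 0.172
grasp_force: 59.5
```

Call:
{"name": "play_rows", "arguments": {"xyz": [[0,10,0],[0,20,0],[0,28,0],[0,34,0],[0,40,0],[0,42,0],[0,44,0],[0,44,0],[0,44,0],[0,44,0]], "rot": [[0,0,0],[0,0,0],[0,0,0],[0,0,0],[0,0,0],[0,0,0],[0,0,0],[0,0,0],[0,0,0],[0,0,0]], "grip": [0,0,0,0,0,0,0,0,0,0]}}

```text
time_s: 53.95
eef_pos: [0.5397, -0.2176, 0.0515]
eef_rot: [0.001, 1.0, 0.028, 0.001]
wrist_force: [-0.3, 0.4, 5.9]
opening: 0.171
grasp_force: 59.8
```

Call:
{"name": "play_rows", "arguments": {"xyz": [[0,1,0],[0,2,0],[0,2,0],[0,2,0],[0,2,0],[0,2,0],[0,2,0],[0,2,0],[0,2,0],[0,2,0]], "rot": [[0,0,0],[0,0,0],[0,0,0],[0,0,0],[0,0,0],[0,0,0],[0,0,0],[0,0,0],[0,0,0],[0,0,0]], "grip": [0,0,0,0,0,0,0,0,0,0]}}

```text
time_s: 55.2
eef_pos: [0.5398, -0.22, 0.0515]
eef_rot: [0.001, 1.0, 0.028, 0.001]
wrist_force: [0.4, -0.7, 4.9]
opening: 0.176
grasp_force: 59.7
```

Call:
{"name": "play_rows", "arguments": {"xyz": [[0,1,0],[0,2,0],[0,4,0],[0,6,0],[0,6,0],[0,6,0],[0,6,0],[0,6,0],[0,6,0],[0,6,0]], "rot": [[0,0,0],[0,0,0],[0,0,0],[0,0,0],[0,0,0],[0,0,0],[0,0,0],[0,0,0],[0,0,0],[0,0,0]], "grip": [0,0,0,0,0,0,0,0,0,0]}}

```text
time_s: 56.45
eef_pos: [0.5398, -0.221, 0.0514]
eef_rot: [-0.003, 1.0, 0.028, 0.0]
wrist_force: [-1.2, 17.1, 14.1]
opening: 0.174
grasp_force: 61.0
```

Call:
{"name": "play_rows", "arguments": {"xyz": [[0,-5,0],[0,-8,0],[0,-10,0],[0,-10,0],[0,-10,0],[0,-10,0],[0,-10,0],[0,-10,0],[0,-10,0],[0,-10,0]], "rot": [[0,0,0],[0,0,0],[0,0,0],[0,0,0],[0,0,0],[0,0,0],[0,0,0],[0,0,0],[0,0,0],[0,0,0]], "grip": [0,0,0,0,0,0,0,0,0,0]}}

```text
time_s: 57.7
eef_pos: [0.5398, -0.2197, 0.0515]
eef_rot: [0.004, 1.0, 0.028, 0.002]
wrist_force: [0.4, -14.3, -0.7]
opening: 0.172
grasp_force: 59.4
```

Call:
{"name": "play_rows", "arguments": {"xyz": [[0,-1,0],[0,-2,0],[0,-2,0],[0,-2,0],[0,-2,0],[0,-2,0],[0,-2,0],[0,-2,0],[0,-2,0],[0,-2,0]], "rot": [[0,0,0],[0,0,0],[0,0,0],[0,0,0],[0,0,0],[0,0,0],[0,0,0],[0,0,0],[0,0,0],[0,0,0]], "grip": [0,0,0,0,0,0,0,0,0,0]}}

```text
time_s: 58.95
eef_pos: [0.5398, -0.2195, 0.0515]
eef_rot: [0.005, 1.0, 0.028, 0.002]
wrist_force: [1.3, -20.1, -3.7]
opening: 0.175
grasp_force: 59.0
```

Call:
{"name": "play_rows", "arguments": {"xyz": [[0,-1,0],[0,-2,0],[0,-2,0],[0,-2,0],[0,-2,0],[0,-2,0],[0,-2,0],[0,-2,0],[0,-2,0],[0,-2,0]], "rot": [[0,0,0],[0,0,0],[0,0,0],[0,0,0],[0,0,0],[0,0,0],[0,0,0],[0,0,0],[0,0,0],[0,0,0]], "grip": [0,0,0,0,0,0,0,0,0,0]}}

```text
time_s: 60.2
eef_pos: [0.5398, -0.2192, 0.0516]
eef_rot: [0.006, 1.0, 0.027, 0.002]
wrist_force: [-0.3, -26.1, -8.1]
opening: 0.174
grasp_force: 58.8
```

Call:
{"name": "play_rows", "arguments": {"xyz": [[0,-2,0],[0,-3,0],[0,-3,0],[0,-3,0],[0,-3,0],[0,-3,0],[0,-3,0],[0,-3,0],[0,-3,0],[0,-3,0]], "rot": [[0,0,0],[0,0,0],[0,0,0],[0,0,0],[0,0,0],[0,0,0],[0,0,0],[0,0,0],[0,0,0],[0,0,0]], "grip": [0,0,0,0,0,0,0,0,0,0]}}

```text
time_s: 61.45
eef_pos: [0.5391, -0.2088, 0.0515]
eef_rot: [0.001, 1.0, 0.028, 0.001]
wrist_force: [-0.1, -1.0, 8.0]
opening: 0.172
grasp_force: 61.5
```

Call:
{"name": "play_rows", "arguments": {"xyz": [[0,-2,0],[0,-3,0],[0,-3,0],[0,-3,0],[0,-3,0],[0,-3,0],[0,-3,0],[0,-3,0],[0,-3,0],[0,-3,0]], "rot": [[0,0,0],[0,0,0],[0,0,0],[0,0,0],[0,0,0],[0,0,0],[0,0,0],[0,0,0],[0,0,0],[0,0,0]], "grip": [0,0,0,0,0,0,0,0,0,0]}}

```text
time_s: 62.7
eef_pos: [0.539, -0.2059, 0.0515]
eef_rot: [0.001, 1.0, 0.028, 0.001]
wrist_force: [0.0, -1.1, 7.3]
opening: 0.172
grasp_force: 61.5
```

Call:
{"name": "play_rows", "arguments": {"xyz": [[0,-8,0],[0,-18,0],[0,-28,0],[0,-38,0],[0,-48,0],[0,-58,0],[0,-66,0],[0,-72,0],[0,-76,0],[0,-79,0]], "rot": [[0,0,0],[0,0,0],[0,0,0],[0,0,0],[0,0,0],[0,0,0],[0,0,0],[0,0,0],[0,0,0],[0,0,0]], "grip": [0,0,0,0,0,0,0,0,0,0]}}

```text
time_s: 63.95
eef_pos: [0.5346, -0.1323, 0.0515]
eef_rot: [0.004, 1.0, 0.027, 0.001]
wrist_force: [-1.5, -0.5, 10.8]
opening: 0.173
grasp_force: 63.1
```

Call:
{"name": "play_rows", "arguments": {"xyz": [[0,-1,0],[0,-2,0],[0,-3,0],[0,-4,0],[0,-4,0],[0,-4,0],[0,-4,0],[0,-4,0],[0,-4,0],[0,-4,0]], "rot": [[0,0,0],[0,0,0],[0,0,0],[0,0,0],[0,0,0],[0,0,0],[0,0,0],[0,0,0],[0,0,0],[0,0,0]], "grip": [0,0,0,0,0,0,0,0,0,0]}}

```text
time_s: 65.2
eef_pos: [0.5345, -0.1295, 0.0515]
eef_rot: [0.006, 1.0, 0.028, 0.001]
wrist_force: [-3.1, -27.5, -1.2]
opening: 0.175
grasp_force: 61.4
```

Call:
{"name": "play_rows", "arguments": {"xyz": [[0,3,0],[0,6,0],[0,7,0],[0,7,0],[0,7,0],[0,7,0],[0,7,0],[0,7,0],[0,7,0],[0,7,0]], "rot": [[0,0,0],[0,0,0],[0,0,0],[0,0,0],[0,0,0],[0,0,0],[0,0,0],[0,0,0],[0,0,0],[0,0,0]], "grip": [0,0,0,0,0.4,0.4,0.4,0.4,0.4,0.4]}}

```text
time_s: 66.45
eef_pos: [0.5336, -0.1294, 0.05]
eef_rot: [-0.0, 1.0, 0.028, -0.0]
wrist_force: [-0.3, -1.0, -0.4]
opening: 0.402
grasp_force: 0.0
```

```bash
python3 d.py top10 | grep -vE "0\.5[0-9]+, 0\.[234]"; python3 -c "
from h import *
c=cam('side');W=cloud(c);C=c['color'].astype(int);x,y,z=W[...,0],W[...,1],W[...,2]
m=(x>.38)&(x<.53)&(y>-.30)&(y<.1)&(z>.045)&(z<.07)&(C.max(2)<90)
for s,P in comp(m,W,40): print('side',s,rect(P[:,:2])[0],P.mean(0).round(4),np.percentile(P[:,2],90))"
```

```text
eef [ 0.53365156 -0.12933501  0.04997434]
carr [358 264] 162 [0.4973, -0.1353] [34.8, 66.5] 89.72082 mean [ 0.5013 -0.1416  0.0309] y [-0.166 -0.108]
carr [381 261] 33 [0.5059, -0.1981] [12.2, 27.9] -65.52114 mean [ 0.5069 -0.2001  0.0308] y [-0.211 -0.189]
carr [381 279] 529 [0.4544, -0.1921] [113.8, 114.6] 4.0803604 mean [ 0.4339 -0.1936  0.0326] y [-0.246 -0.148]
brick [393 189] 20 [0.701, -0.2398] [12.2, 15.5] 65.16935 mean [ 0.7016 -0.2389  0.049 ] y [-0.248 -0.233]
brick [388 277] 456 [0.4584, -0.2135] [44.6, 93.2] 3.4987302 mean [ 0.4539 -0.2134  0.0535] y [-0.235 -0.193]
brick [284 298] 25 [0.4109, 0.0733] [8.7, 25.4] 0.10635362 mean [0.4109 0.0732 0.0227] y [0.069 0.078]
side [353 209  31  14 346] [ 0.45670761 -0.21222668] [ 0.4566 -0.2073  0.0545] 0.0584287208782559
side [347 245  35  17 444] [ 0.45262296 -0.05747115] [ 0.4511 -0.0539  0.0548] 0.05883634638512862
```

Call:
{"name": "play_rows", "arguments": {"xyz": [[0,0,0],[0,0,0],[0,0,0],[0,0,0],[0,0,0],[0,0,0],[0,0,0],[0,0,0],[0,0,0],[0,0,0]], "rot": [[0,0,0],[0,0,0],[0,0,0],[0,0,0],[0,0,0],[0,0,0],[0,0,0],[0,0,0],[0,0,0],[0,0,0]], "grip": [0.4,0.4,0.4,0.4,0.4,0.4,0.4,0.4,0.4,0.4]}}

```text
time_s: 67.8
eef_pos: [0.5337, -0.1294, 0.05]
eef_rot: [0.0, 1.0, 0.028, 0.0]
wrist_force: [-0.5, 0.2, -0.1]
opening: 0.396
grasp_force: 0.0
```

Call:
{"name": "play_rows", "arguments": {"xyz": [[0,0,0],[0,0,0],[0,0,0],[0,0,0],[0,0,0],[0,0,0],[0,0,0],[0,0,0],[0,0,0],[0,0,0]], "rot": [[0,0,0],[0,0,0],[0,0,0],[0,0,0],[0,0,0],[0,0,0],[0,0,0],[0,0,0],[0,0,0],[0,0,0]], "grip": [0.4,0.4,0.4,0.4,0.4,0.4,0.4,0.4,0.4,0.4]}}

```text
time_s: 69.05
eef_pos: [0.5336, -0.1294, 0.05]
eef_rot: [-0.0, 1.0, 0.028, -0.0]
wrist_force: [0.5, -0.2, 0.0]
opening: 0.399
grasp_force: 0.0
```

Call:
{"name": "play_rows", "arguments": {"xyz": [[0,0,0],[0,0,0],[0,0,0],[0,0,0],[0,0,0],[0,0,0],[0,0,0],[0,0,0],[0,0,0],[0,0,0]], "rot": [[0,0,0],[0,0,0],[0,0,0],[0,0,0],[0,0,0],[0,0,0],[0,0,0],[0,0,0],[0,0,0],[0,0,0]], "grip": [0,0,0,0,0,0,0,0,0,0]}}

```text
time_s: 70.3
eef_pos: [0.5337, -0.1302, 0.0502]
eef_rot: [0.001, 1.0, 0.028, 0.0]
wrist_force: [-1.5, -5.4, 0.4]
opening: 0.175
grasp_force: 59.2
```

Call:
{"name": "play_rows", "arguments": {"xyz": [[0,-3,0],[0,-6,0],[0,-9,0],[0,-12,0],[0,-14,0],[0,-14,0],[0,-14,0],[0,-14,0],[0,-14,0],[0,-14,0]], "rot": [[0,0,0],[0,0,0],[0,0,0],[0,0,0],[0,0,0],[0,0,0],[0,0,0],[0,0,0],[0,0,0],[0,0,0]], "grip": [0,0,0,0,0,0,0,0,0,0]}}

```text
time_s: 71.55
eef_pos: [0.5328, -0.1148, 0.0502]
eef_rot: [-0.0, 1.0, 0.028, -0.0]
wrist_force: [-3.6, -0.4, 5.2]
opening: 0.173
grasp_force: 60.7
```

Call:
{"name": "play_rows", "arguments": {"xyz": [[0,-8,0],[0,-18,0],[0,-28,0],[0,-38,0],[0,-48,0],[0,-57,0],[0,-65,0],[0,-71,0],[0,-76,0],[0,-80,0]], "rot": [[0,0,0],[0,0,0],[0,0,0],[0,0,0],[0,0,0],[0,0,0],[0,0,0],[0,0,0],[0,0,0],[0,0,0]], "grip": [0,0,0,0,0,0,0,0,0,0]}}

```text
time_s: 72.8
eef_pos: [0.5284, -0.0397, 0.0503]
eef_rot: [0.004, 1.0, 0.028, -0.0]
wrist_force: [-4.8, -31.6, -0.0]
opening: 0.171
grasp_force: 61.0
```

Call:
{"name": "play_rows", "arguments": {"xyz": [[0,0,0],[0,0,0],[0,0,0],[0,0,0],[0,0,0],[0,0,0],[0,0,0],[0,0,0],[0,0,0],[0,0,0]], "rot": [[0,0,0],[0,0,0],[0,0,0],[0,0,0],[0,0,0],[0,0,0],[0,0,0],[0,0,0],[0,0,0],[0,0,0]], "grip": [0,0,0,0,0,0,0,0,0,0]}}

```text
time_s: 74.05
eef_pos: [0.5284, -0.0397, 0.0502]
eef_rot: [0.003, 1.0, 0.028, -0.0]
wrist_force: [-4.6, -22.6, 2.2]
opening: 0.171
grasp_force: 61.2
```

Call:
{"name": "play_rows", "arguments": {"xyz": [[0,3,0],[0,5,0],[0,5,0],[0,5,0],[0,5,0],[0,5,0],[0,5,-40],[0,5,-80],[0,5,-110],[0,5,-110]], "rot": [[0,0,0],[0,0,0],[0,0,0],[0,0,0],[0,0,0],[0,0,0],[0,0,0],[0,0,0],[0,0,0],[0,0,0]], "grip": [0,0,0.5,0.8,1,1,1,1,1,1]}}

```text
time_s: 75.3
eef_pos: [0.5307, -0.041, 0.1628]
eef_rot: [0.001, 1.0, 0.028, 0.003]
wrist_force: [0.3, 0.1, -1.1]
opening: 1.0
grasp_force: 0.0
```

```bash
python3 d.py top11; python3 - <<'E'
from h import *
f=np.load("top0.npz");W=f["W"];C=f["color"].astype(int);x,y,z=W[...,0],W[...,1],W[...,2]
# handle bar: z .036-.056, in front of face, drawer axes yaw 13.9
a=np.radians(13.9);ex=np.array([np.cos(a),np.sin(a)]);ey=np.array([-np.sin(a),np.cos(a)])
k=(x>.4)&(x<.6)&(y>.2)&(y<.5)&(z>.034)&(z<.060)&(C.min(2)>100)
P=W[k];u=(P[:,:2]-[.6287,.3648])@ex;v=(P[:,:2]-[.6287,.3648])@ey
b=u<-.13;print("bar u",np.percentile(u[b],[5,50,95]).round(4),"v",np.percentile(v[b],[1,50,99]).round(4),b.sum(),np.median(P[b],0).round(4))
# fit angle of bar
q=P[b&(u<-.138)][:,:2];print(rect(q))
k=(z>.065)&(z<.085)&(x>.45)&(x<.8)&(y>.15)&(y<.6);Q=W[k][:,:2];print("cab",rect(Q));u=(Q-[.6287,.3648])@ex;v=(Q-[.6287,.3648])@ey;print(np.percentile(u,[1,99]),np.percentile(v,[1,99]))
E
```

```text
eef [ 0.52935325 -0.04063281  0.16089195]
tab [325 255] 23 [0.5194, -0.0431] [9.5, 13.6] 88.285675 mean [ 0.5197 -0.0426  0.0772] y [-0.05  -0.036]
carr [321 270] 279 [0.4909, -0.0314] [46.8, 61.1] -18.038834 mean [ 0.4892 -0.0324  0.0307] y [-0.058 -0.007]
carr [350 281] 712 [0.452, -0.1055] [107.8, 120.4] 2.746913 mean [ 0.4436 -0.1057  0.0327] y [-0.159 -0.063]
brick [369 188] 24 [0.709, -0.1703] [8.7, 18.6] 42.430115 mean [ 0.7071 -0.1713  0.0441] y [-0.178 -0.167]
brick [393 189] 21 [0.7022, -0.2393] [11.0, 17.0] 53.932632 mean [ 0.7025 -0.2387  0.0475] y [-0.248 -0.232]
brick [222 250] 46 [0.5465, 0.2419] [3.8, 85.8] -76.48004 mean [0.5465 0.2415 0.0287] y [0.201 0.281]
brick [187 260] 48 [0.5224, 0.3415] [2.1, 85.3] -76.61522 mean [0.5221 0.3421 0.0293] y [0.301 0.381]
brick [300 268] 141 [0.4872, 0.0246] [34.9, 67.1] -86.64472 mean [0.489  0.0252 0.0447] y [-0.003  0.054]
brick [157 268] 27 [0.502, 0.423] [2.3, 53.0] -76.59099 mean [0.5022 0.4233 0.0321] y [0.399 0.448]
brick [355 281] 461 [0.4492, -0.1245] [45.4, 85.9] 1.3475505 mean [ 0.4481 -0.124   0.054 ] y [-0.146 -0.103]
bar u [-0.1491 -0.1443 -0.1359] v [-0.0647 -0.0008  0.0619] 205 [0.4888 0.3288 0.0456]
(array([0.48941678, 0.32900739]), [np.float64(12.6), np.float64(128.6)], np.float32(-76.8209))
cab (array([0.66441052, 0.37362421]), [np.float64(293.7), np.float64(303.5)], np.float32(-76.32215))
[-0.10188364  0.16469553] [-0.14840467  0.14653654]
```

```bash
sed -i 's/def goto(x,y,z,psi,o=None):/def goto(x,y,z,psi,o=None,exact=False):/; s/d=(psi-cur+90)%180-90;/d=(psi-cur+180)%360-180 if exact else (psi-cur+90)%180-90;/' h.py; python3 -c "
from h import *
goto(.489,.329,.13,103.6,exact=True)"
```

```text
xyz [-20.0, -371.0, 31.0] rot [0.003, -0.001, -1.752] psi 3.2 -> 103.6 q6 1.21 t 75.3
```

Call:
{"name": "play_rows", "arguments": {"xyz": [[-2,-37,0],[-4,-74,0],[-6,-111,0],[-8,-148,0],[-10,-185,0],[-12,-222,0],[-14,-259,5],[-16,-296,10],[-18,-335,20],[-20,-371,31]], "rot": [[0,0,-0.175],[0,0,-0.35],[0,0,-0.525],[0,0,-0.7],[0,0,-0.875],[0,0,-1.05],[0,0,-1.225],[0,0,-1.4],[0,0,-1.575],[0,0,-1.752]], "grip": [0.3,0.3,0.3,0.3,0.3,0.3,0.3,0.3,0.3,0.3]}}

```text
time_s: 76.6
eef_pos: [0.4867, 0.3297, 0.1267]
eef_rot: [-0.001, 0.616, 0.788, -0.001]
wrist_force: [0.2, 0.0, 0.8]
opening: 0.299
grasp_force: 0.0
```

Call:
{"name": "play_rows", "arguments": {"xyz": [[0,0,0],[0,0,0],[0,0,0],[0,0,0],[0,0,0],[0,0,0],[0,0,0],[0,0,0],[0,0,0],[0,0,0]], "rot": [[0,0,0],[0,0,0],[0,0,0],[0,0,0],[0,0,0],[0,0,0],[0,0,0],[0,0,0],[0,0,0],[0,0,0]], "grip": [0.25,0.25,0.25,0.25,0.25,0.25,0.25,0.25,0.25,0.25]}}

```text
time_s: 77.85
eef_pos: [0.488, 0.3288, 0.129]
eef_rot: [-0.0, 0.619, 0.786, -0.0]
wrist_force: [-0.3, -0.0, -0.1]
opening: 0.25
grasp_force: 0.0
```

```bash
python3 -c "
from h import *
goto(.489,.329,.025,103.6,exact=True)"; python3 d.py | grep -E "tab|carr|brick"; python3 - <<'E'
from h import *
c=cam("top");C=c["color"].astype(int);m=None
E
```

```text
xyz [-0.0, 1.0, 104.0] rot [-0.0, 0.0, -0.0] psi 103.6 -> 103.6 q6 0.15 t 77.8
tab [324 252] 56 [0.5287, -0.0422] [14.9, 26.3] 7.848597 mean [ 0.5277 -0.0421  0.0791] y [-0.05  -0.034]
carr [326 283] 2168 [0.4522, -0.0435] [128.0, 230.9] -86.64675 mean [ 0.4497 -0.0452  0.032 ] y [-0.156  0.062]
brick [370 189] 24 [0.7081, -0.1709] [9.5, 15.7] 53.58236 mean [ 0.7068 -0.1718  0.0441] y [-0.179 -0.167]
brick [393 188] 32 [0.705, -0.2402] [15.9, 16.9] -85.735634 mean [ 0.704  -0.2404  0.0481] y [-0.248 -0.232]
brick [379 191] 21 [0.698, -0.1982] [9.9, 16.4] -79.161835 mean [ 0.6973 -0.1982  0.0497] y [-0.206 -0.191]
brick [222 250] 47 [0.5468, 0.2416] [4.1, 86.6] -77.57406 mean [0.5462 0.2427 0.0316] y [0.202 0.281]
brick [194 258] 33 [0.5268, 0.323] [2.2, 50.8] -76.01615 mean [0.5269 0.3231 0.0311] y [0.299 0.347]
brick [355 280] 500 [0.451, -0.1243] [46.3, 88.5] 0.92561287 mean [ 0.4487 -0.124   0.0542] y [-0.146 -0.102]
brick [300 284] 474 [0.4443, 0.0292] [44.9, 89.6] 3.5092266 mean [0.4417 0.0279 0.0561] y [0.007 0.05 ]
```

Call:
{"name": "play_rows", "arguments": {"xyz": [[0,1,30],[0,1,55],[0,1,70],[0,1,80],[0,1,90],[0,1,98],[0,1,104],[0,1,104],[0,1,104],[0,1,104]], "rot": [[0,0,0],[0,0,0],[0,0,0],[0,0,0],[0,0,0],[0,0,0],[0,0,0],[0,0,0],[0,0,0],[0,0,0]], "grip": [0.25,0.25,0.25,0.25,0.25,0.25,0.25,0.25,0.25,0.25]}}

```text
time_s: 79.2
eef_pos: [0.4893, 0.3292, 0.0254]
eef_rot: [0.0, 0.619, 0.786, 0.0]
wrist_force: [0.1, -0.4, 0.3]
opening: 0.251
grasp_force: 0.0
```

Call:
{"name": "play_rows", "arguments": {"xyz": [[0,0,0],[0,0,0],[0,0,0],[0,0,0],[0,-10,0],[0,-20,0],[0,-30,0],[0,-40,0],[0,-40,0],[0,-40,0]], "rot": [[0,0,0],[0,0,0],[0,0,0],[0,0,0],[0,0,0],[0,0,0],[0,0,0],[0,0,0],[0,0,0],[0,0,0]], "grip": [0,0,0,0,0,0,0,0,0,0]}}

```text
time_s: 80.45
eef_pos: [0.4494, 0.3195, 0.0255]
eef_rot: [0.0, 0.618, 0.786, -0.0]
wrist_force: [-0.4, -1.2, 7.5]
opening: 0.101
grasp_force: 60.5
```

Gripped and pulling; now out to the stop.

Call:
{"name": "play_rows", "arguments": {"xyz": [[0,-12,0],[0,-26,0],[0,-40,0],[0,-54,0],[0,-68,0],[0,-82,0],[0,-94,0],[0,-103,0],[0,-109,0],[0,-109,0]], "rot": [[0,0,0],[0,0,0],[0,0,0],[0,0,0],[0,0,0],[0,0,0],[0,0,0],[0,0,0],[0,0,0],[0,0,0]], "grip": [0,0,0,0,0,0,0,0,0,0]}}

```text
time_s: 81.7
eef_pos: [0.3508, 0.2955, 0.0258]
eef_rot: [0.005, 0.619, 0.786, 0.007]
wrist_force: [28.6, 5.5, -26.0]
opening: 0.101
grasp_force: 59.2
```

Call:
{"name": "play_rows", "arguments": {"xyz": [[0,2,0],[0,2,0],[0,2,0],[0,2,0],[0,2,0],[0,2,0],[0,2,-40],[0,2,-80],[0,2,-120],[0,2,-140]], "rot": [[0,0,0],[0,0,0],[0,0,0],[0,0,0],[0,0,0],[0,0,0],[0,0,0],[0,0,0],[0,0,0],[0,0,0]], "grip": [0,0,0.25,0.25,0.25,0.25,0.25,0.25,0.25,0.25]}}

```text
time_s: 82.95
eef_pos: [0.3456, 0.295, 0.1668]
eef_rot: [-0.0, 0.618, 0.786, 0.0]
wrist_force: [-0.1, -0.2, 1.2]
opening: 0.254
grasp_force: 0.0
```

```bash
python3 - <<'E'
from h import *
# left brick in the carrier next: (.4435,.0285) image -> robot y +.001
goto(.4435,.0295,.17,3.2,exact=True);goto(.4435,.0295,.033,3.2,exact=True)
E
```

```text
xyz [-281.0, 33.0, -3.0] rot [-0.0, -0.001, 1.752] psi 103.6 -> 3.2 q6 0.21 t 83.0
xyz [-281.0, 33.0, 134.0] rot [-0.0, -0.001, 1.752] psi 103.6 -> 3.2 q6 0.21 t 83.0
```

Call:
{"name": "play_rows", "arguments": {"xyz": [[-28,3,0],[-56,6,0],[-84,9,0],[-112,12,0],[-140,15,0],[-168,18,0],[-196,21,0],[-224,25,0],[-252,29,0],[-281,33,-3]], "rot": [[0,0,0.175],[0,0,0.35],[0,0,0.525],[0,0,0.7],[0,0,0.875],[0,0,1.05],[0,0,1.225],[0,0,1.4],[0,0,1.575],[0,0,1.752]], "grip": [0.5,1,1,1,1,1,1,1,1,1]}}

```text
time_s: 84.2
eef_pos: [0.4429, 0.0291, 0.1672]
eef_rot: [-0.001, 1.0, 0.025, -0.002]
wrist_force: [0.4, 0.7, -0.9]
opening: 1.0
grasp_force: 0.0
```

```bash
python3 - <<'E'
from h import *
c=cam("top");W=cloud(c);save(c,"top12");C=c["color"].astype(int);x,y,z=W[...,0],W[...,1],W[...,2]
a=np.radians(13.6);ex=np.array([np.cos(a),np.sin(a)]);ey=np.array([-np.sin(a),np.cos(a)]);O=np.array([.489,.329])
U=(x-O[0])*ex[0]+(y-O[1])*ex[1];V=(x-O[0])*ey[0]+(y-O[1])*ey[1]
k=(U<-.12)&(U>-.2)&(abs(V)<.1)&(z>.03)&(z<.06)&(C.min(2)>100);print("bar U V",np.median(U[k]),np.median(V[k]),k.sum(),rect(W[k][:,:2]))
k=(U<.05)&(U>-.13)&(abs(V)<.16)&(z>.045)&(z<.06);print("rim U",np.percentile(U[k],[1,99]),"V",np.percentile(V[k],[1,99]))
k=(U<.05)&(U>-.13)&(abs(V)<.16)&(z>.015)&(z<.03);print("floor U",np.percentile(U[k],[1,99]),"V",np.percentile(V[k],[1,99]),np.median(z[k]))
goto(.4435,.0295,.033,3.2,exact=True)
E
```

```text
bar U V -0.1417559736733628 0.0017037429735300823 230 (array([0.35804602, 0.2989729 ]), [np.float64(26.6), np.float64(130.1)], np.float32(-76.15581))
rim U [-0.12595784  0.04659371] V [-0.13535448  0.14031033]
floor U [-0.10636623  0.04832454] V [-0.1240573   0.13135275] 0.022318085144291566
xyz [-1.0, -3.0, 135.0] rot [0.001, 0.001, -0.014] psi 2.4 -> 3.2 q6 1.32 t 84.2
```

Call:
{"name": "play_rows", "arguments": {"xyz": [[0,-3,40],[0,-3,80],[0,-3,105],[0,-3,118],[0,-3,128],[0,-3,132],[0,-3,132],[0,-3,132],[0,-3,132],[0,-3,132]], "rot": [[0,0,-0.01],[0,0,-0.01],[0,0,-0.01],[0,0,-0.01],[0,0,-0.01],[0,0,-0.01],[0,0,-0.01],[0,0,-0.01],[0,0,-0.01],[0,0,-0.01]], "grip": [1,1,1,1,1,1,0.6,0,0,0]}}

```text
time_s: 85.5
eef_pos: [0.4449, 0.0317, 0.0372]
eef_rot: [0.0, 0.999, 0.033, 0.001]
wrist_force: [-2.2, -1.2, 7.2]
opening: 0.515
grasp_force: 61.3
```

Call:
{"name": "play_rows", "arguments": {"xyz": [[0,0,0],[0,0,0],[0,0,0],[0,0,0],[0,0,-15],[0,0,-45],[0,0,-80],[0,0,-100],[0,0,-100],[0,0,-100]], "rot": [[0,0,0],[0,0,0],[0,0,0],[0,0,0],[0,0,0],[0,0,0],[0,0,0],[0,0,0],[0,0,0],[0,0,0]], "grip": [0,0,0,0,0,0,0,0,0,0]}}

```text
time_s: 86.75
eef_pos: [0.4434, 0.0323, 0.1354]
eef_rot: [-0.0, 0.999, 0.033, -0.0]
wrist_force: [0.3, 0.0, -2.3]
opening: 0.52
grasp_force: 62.3
```

```bash
python3 - <<'E'
from h import *
o=readout.get_obs();print(o["opening"],o["grasp_force"])
goto(.4256,.3785,.135,13.6,exact=True)
E
python3 d.py | grep -E "tab|brick"
```

```text
0.5202807862857264 62.3160982131958
xyz [5.0, -347.0, 1.0] rot [-0.0, 0.001, -0.172] psi 3.8 -> 13.6 q6 1.31 t 86.8
tab [324 252] 56 [0.5283, -0.0423] [15.1, 25.9] 7.9360056 mean [ 0.5276 -0.0421  0.0794] y [-0.05  -0.034]
brick [369 188] 23 [0.7094, -0.1696] [8.0, 19.1] 34.128105 mean [ 0.7073 -0.1711  0.0409] y [-0.177 -0.168]
brick [393 188] 36 [0.7049, -0.2404] [16.2, 17.2] -7.6600533 mean [ 0.705  -0.2401  0.0481] y [-0.249 -0.232]
brick [379 191] 24 [0.699, -0.1989] [13.7, 14.3] 85.50929 mean [ 0.6983 -0.1983  0.0475] y [-0.206 -0.192]
brick [355 280] 503 [0.4519, -0.1246] [46.3, 90.4] 0.8268738 mean [ 0.4486 -0.1241  0.0543] y [-0.146 -0.102]
brick [291 296] 92 [0.409, 0.0621] [32.4, 58.1] 52.276863 mean [0.4118 0.0623 0.0271] y [0.032 0.078]
```

Call:
{"name": "play_rows", "arguments": {"xyz": [[1,-25,0],[1,-65,0],[2,-110,0],[3,-155,0],[3,-200,0],[4,-245,0],[4,-290,0],[5,-328,0],[5,-347,0],[5,-347,0]], "rot": [[0,0,-0.02],[0,0,-0.05],[0,0,-0.08],[0,0,-0.1],[0,0,-0.13],[0,0,-0.16],[0,0,-0.172],[0,0,-0.172],[0,0,-0.172],[0,0,-0.172]], "grip": [0,0,0,0,0,0,0,0,0,0]}}

```text
time_s: 88.05
eef_pos: [0.4254, 0.379, 0.1348]
eef_rot: [0.001, 0.993, 0.119, -0.001]
wrist_force: [-0.4, -0.5, -1.5]
opening: 0.518
grasp_force: 62.3
```

```bash
python3 - <<'E'
from h import *
o=readout.get_obs();print(o["opening"],o["grasp_force"])
goto(.4256,.3785,.033,13.6,exact=True)
c=cam("side");W=cloud(c);C=c["color"].astype(int);x,y,z=W[...,0],W[...,1],W[...,2]
m=(x>.34)&(x<.52)&(y>.3)&(y<.46)&(z>.085)&(z<.20)&(C.max(2)<80)
P=W[m];
for lo in range(90,200,8):
    q=P[(P[:,2]>=lo/1e3)&(P[:,2]<lo/1e3+.008)]
    if len(q)>3: print(lo,len(q),q.min(0).round(3),q.max(0).round(3))
E
```

```text
0.5184926929419985 62.332749366760254
xyz [0.0, 0.0, 102.0] rot [0.001, 0.002, 0.002] psi 13.7 -> 13.6 q6 1.85 t 88.0
122 5 [0.382 0.39  0.128] [0.459 0.407 0.129]
130 56 [0.378 0.378 0.13 ] [0.469 0.41  0.138]
138 82 [0.377 0.378 0.138] [0.479 0.411 0.146]
146 340 [0.378 0.35  0.146] [0.47  0.414 0.154]
154 175 [0.38  0.355 0.154] [0.467 0.416 0.162]
186 17 [0.406 0.409 0.187] [0.432 0.434 0.194]
194 32 [0.402 0.408 0.194] [0.431 0.436 0.2  ]
```

Call:
{"name": "play_rows", "arguments": {"xyz": [[0,0,30],[0,0,60],[0,0,80],[0,0,92],[0,0,99],[0,0,103],[0,0,103],[0,0,103],[0,0,103],[0,0,103]], "rot": [[0,0,0],[0,0,0],[0,0,0],[0,0,0],[0,0,0],[0,0,0],[0,0,0],[0,0,0],[0,0,0],[0,0,0]], "grip": [0,0,0,0,0,0,0,0,0,0]}}

```text
time_s: 89.35
eef_pos: [0.4385, 0.3803, 0.0451]
eef_rot: [-0.002, 0.993, 0.118, 0.012]
wrist_force: [3.8, -12.4, 55.5]
opening: 0.519
grasp_force: 75.9
```

Call:
{"name": "play_rows", "arguments": {"xyz": [[0,0,0],[0,0,0],[0,0,0],[0,0,0],[0,0,0],[0,0,-30],[0,0,-70],[0,0,-100],[0,0,-120],[0,0,-120]], "rot": [[0,0,0],[0,0,0],[0,0,0],[0,0,0],[0,0,0],[0,0,0],[0,0,0],[0,0,0],[0,0,0],[0,0,0]], "grip": [0.8,0.8,0.8,0.8,0.8,0.8,1,1,1,1]}}

```text
time_s: 90.6
eef_pos: [0.4272, 0.3795, 0.1546]
eef_rot: [-0.001, 0.993, 0.119, 0.002]
wrist_force: [1.1, -0.3, 0.2]
opening: 1.003
grasp_force: 0.0
```

```bash
python3 - <<'E'
from h import *
goto(.4515,-.1225,.15,3.2,exact=True);goto(.4515,-.1225,.036,3.2,exact=True)
E
```

```text
xyz [-95.0, 494.0, 4.0] rot [-0.001, -0.003, 0.182] psi 13.6 -> 3.2 q6 1.85 t 90.6
xyz [-95.0, 494.0, 118.0] rot [-0.001, -0.003, 0.182] psi 13.6 -> 3.2 q6 1.85 t 90.6
```

```bash
python3 - <<'E'
from h import *
c=cam("side");W=cloud(c);C=c["color"].astype(int);x,y,z=W[...,0],W[...,1],W[...,2]
i=c["color"][290:470,180:360,::-1];cv2.imwrite("pics/s13.png",cv2.resize(i,None,fx=3.3,fy=3.3,interpolation=cv2.INTER_CUBIC))
t=cam("top");T=cloud(t);D=t["color"].astype(int)
O=np.array([.489,.329]);a=np.radians(13.6);ex=np.array([np.cos(a),np.sin(a)]);ey=np.array([-np.sin(a),np.cos(a)])
for n,W_,C_ in(("side",W,C),("top",T,D)):
    U=(W_[...,:2]-O)@ex;V=(W_[...,:2]-O)@ey;z=W_[...,2]
    k=(C_.max(2)<85)&(U>-.12)&(U<.06)&(abs(V)<.14)&(z>.03)&(z<.1)
    for s,P in comp(k,W_,40):
        u=(P[:,:2]-O)@ex;v=(P[:,:2]-O)@ey;A=np.c_[u-u.mean(),v-v.mean(),np.ones(len(u))];top=P[:,2]>np.median(P[:,2])-.006
        print(n,s[4],"U",np.percentile(u,[2,98]).round(3),"V",np.percentile(v,[2,98]).round(3),"z",np.percentile(P[:,2],[5,50,95]).round(3),"slope",np.linalg.lstsq(A[top],P[top,2],rcond=None)[0].round(3))
    for v0 in(-.06,.0):
        print(n,"profile V",v0,[(round(float(uu),3),int(1000*np.nanmedian(z[k]))) for uu in np.arange(-.15,.05,.008) if (k:=(abs(U-uu)<.004)&(abs(V-v0)<.02)&(z<.12)).sum()>1])
E
```

```text
side 985 U [-0.1   -0.005] V [0.044 0.106] z [0.044 0.063 0.084] slope [-0.207 -0.269  0.068]
side profile V -0.06 [(-0.15, 0), (-0.142, 5), (-0.134, 1), (-0.126, 0), (-0.118, 0), (-0.11, 42), (-0.102, 60), (-0.078, 20), (-0.07, 20), (-0.062, 20), (-0.054, 20), (-0.046, 21), (-0.038, 21), (-0.03, 21), (-0.022, 20), (-0.014, 20), (-0.006, 21), (0.002, 20), (0.01, 20), (0.018, 21), (0.026, 20), (0.034, 21), (0.042, 21)]
side profile V 0.0 [(-0.15, -1), (-0.142, 43), (-0.134, 3), (-0.126, 0), (-0.118, 0), (-0.11, 0), (-0.102, 62), (-0.094, 63), (-0.062, 22), (-0.054, 22), (-0.046, 22), (-0.038, 21), (-0.03, 21), (-0.022, 22), (-0.014, 21), (-0.006, 22), (0.002, 22), (0.01, 22), (0.018, 21), (0.026, 21), (0.034, 22), (0.042, 21)]
top 254 U [-0.089 -0.041] V [0.038 0.075] z [0.063 0.078 0.088] slope [-0.158 -0.008  0.08 ]
top profile V -0.06 [(-0.15, 0), (-0.142, 3), (-0.134, 22), (-0.126, 1), (-0.118, 1), (-0.11, 2), (-0.102, 52), (-0.094, 62), (-0.086, 54), (-0.078, 23), (-0.07, 21), (-0.062, 22), (-0.054, 22), (-0.046, 21), (-0.038, 21), (-0.03, 22), (-0.022, 21), (-0.014, 19), (-0.006, 22), (0.002, 22), (0.01, 21), (0.018, 21), (0.026, 22), (0.034, 22), (0.042, 21)]
top profile V 0.0 [(-0.15, -1), (-0.142, 39), (-0.134, 46), (-0.126, 0), (-0.118, 0), (-0.11, 0), (-0.102, 47), (-0.094, 62), (-0.086, 53), (-0.078, 22), (-0.07, 22), (-0.062, 23), (-0.054, 21), (-0.046, 22), (-0.038, 21), (-0.03, 23), (-0.022, 22), (-0.014, 22), (-0.006, 23), (0.002, 23), (0.01, 23), (0.018, 23), (0.026, 22), (0.034, 22), (0.042, 22)]
```

View pics/s13.png

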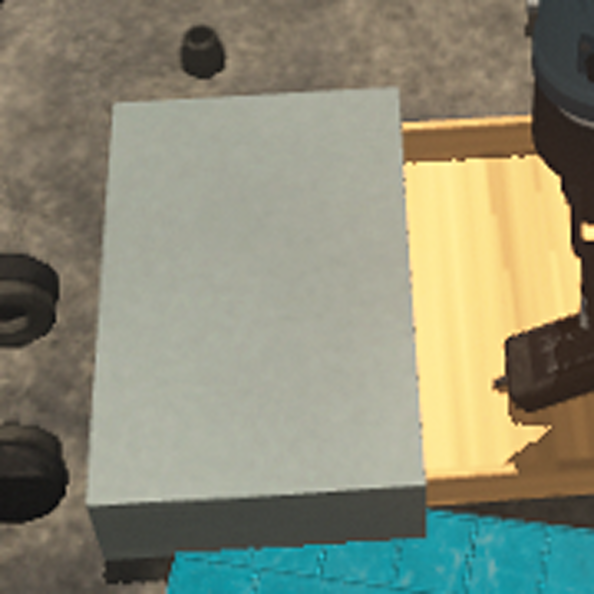

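The side view shows the adapter leaning with its near end on the drawer's front panel, at (550,350). The panel is about 20 mm deeper than I took it, so the inner front is at U≈-0.083. I'll re-grip it, lift, check the tilt, and set it down farther in.

Call:
{"name": "play_rows", "arguments": {"xyz": [[0,2,30],[0,2,60],[0,2,85],[0,2,97],[0,2,102],[0,2,102],[0,2,102],[0,2,102],[0,2,102],[0,2,102]], "rot": [[0,0,0],[0,0,0],[0,0,0],[0,0,0],[0,0,0],[0,0,0],[0,0,0],[0,0,0],[0,0,0],[0,0,0]], "grip": [1,1,1,1,1,0.6,0,0,0,0]}}

```text
time_s: 91.95
eef_pos: [0.4276, 0.3772, 0.0523]
eef_rot: [-0.0, 0.993, 0.119, 0.001]
wrist_force: [-0.5, -0.5, 6.8]
opening: 0.522
grasp_force: 61.3
```

Call:
{"name": "play_rows", "arguments": {"xyz": [[0,0,0],[0,0,0],[0,0,0],[0,0,0],[0,0,-20],[0,0,-50],[0,0,-80],[0,0,-80],[0,0,-80],[0,0,-80]], "rot": [[0,0,0],[0,0,0],[0,0,0],[0,0,0],[0,0,0],[0,0,0],[0,0,0],[0,0,0],[0,0,0],[0,0,0]], "grip": [0,0,0,0,0,0,0,0,0,0]}}

```text
time_s: 93.2
eef_pos: [0.4255, 0.3761, 0.129]
eef_rot: [0.001, 0.993, 0.119, -0.002]
wrist_force: [0.1, 0.2, -2.7]
opening: 0.523
grasp_force: 62.3
```

```bash
cat > f.py <<'E'
from h import *
o=readout.get_obs();print(o["eef_pos"].round(4),o["opening"],o["grasp_force"])
O=np.array([.489,.329]);a=np.radians(13.6);ex=np.array([np.cos(a),np.sin(a)]);ey=np.array([-np.sin(a),np.cos(a)])
c=cam("side");W=cloud(c);C=c["color"].astype(int)
U=(W[...,:2]-O)@ex;V=(W[...,:2]-O)@ey;z=W[...,2]
k=(C.max(2)<85)&(U>-.13)&(U<.1)&(V>.04)&(V<.16)&(z>.05)&(z<.2)
u=U[k];zz=z[k];b=np.arange(-.12,.09,.008)
for lo in b:
    q=zz[(u>=lo)&(u<lo+.008)]
    if len(q)>4: print(round(lo+.004,3),len(q),(1000*np.percentile(q,[3,97])).round())
cv2.imwrite("pics/s14.png",cv2.resize(c["color"][290:470,180:360,::-1],None,fx=3.3,fy=3.3))
E
python3 f.py
```

```text
[0.4255 0.3761 0.129 ] 0.5227597566658244 62.29156136512756
-0.1 59 [52. 65.]
-0.092 140 [ 53. 152.]
-0.084 81 [ 58. 164.]
-0.076 66 [139. 165.]
-0.06 13 [136. 199.]
-0.052 25 [127. 192.]
-0.044 47 [122. 196.]
-0.036 129 [121. 197.]
-0.028 103 [116. 141.]
-0.02 105 [112. 136.]
-0.012 91 [115. 131.]
-0.004 31 [109. 127.]
0.06 22 [51. 70.]
0.068 22 [51. 72.]
0.076 23 [52. 74.]
0.084 24 [52. 74.]
0.092 21 [53. 73.]
```

Call:
{"name": "play_rows", "arguments": {"xyz": [[7,0,0],[14,0,0],[21,0,0],[21,0,0],[21,0,15],[21,0,35],[21,0,50],[21,0,60],[21,0,60],[21,0,60]], "rot": [[0,0.15,0],[0,0.3,0],[0,0.44,0],[0,0.44,0],[0,0.44,0],[0,0.44,0],[0,0.44,0],[0,0.44,0],[0,0.44,0],[0,0.44,0]], "grip": [0,0,0,0,0,0,0,0,0,0]}}

```text
time_s: 94.5
eef_pos: [0.4476, 0.382, 0.0715]
eef_rot: [-0.026, 0.969, 0.116, 0.217]
wrist_force: [0.1, 0.5, -2.2]
opening: 0.518
grasp_force: 62.2
```

```bash
python3 f.py; python3 -c "
from h import *
o=readout.get_obs();r=fwd(o)
for dz in(-.020,-.032,-.036,-.038,-.04,-.042):print(dz,(r.inv().apply([0,0,dz])*1000).round(0))"
```

```text
[0.4476 0.382  0.0715] 0.518149387803826 62.248992919921875
-0.1 117 [ 56. 196.]
-0.092 133 [ 55. 196.]
-0.084 65 [ 58. 199.]
-0.076 72 [143. 199.]
-0.068 166 [135. 188.]
-0.06 213 [ 92. 182.]
-0.052 205 [ 94. 175.]
-0.044 164 [ 88. 153.]
-0.036 99 [ 87. 127.]
-0.028 74 [74. 96.]
-0.02 88 [70. 92.]
-0.012 84 [71. 90.]
-0.004 92 [67. 90.]
0.004 83 [68. 90.]
0.012 89 [70. 89.]
0.02 14 [72. 85.]
0.052 5 [53. 69.]
0.06 20 [51. 69.]
0.068 20 [52. 72.]
0.076 22 [52. 71.]
0.084 23 [52. 73.]
0.092 21 [53. 72.]
-0.02 [-9.  0. 18.]
-0.032 [-14.   0.  29.]
-0.036 [-15.   0.  33.]
-0.038 [-16.   0.  34.]
-0.04 [-17.   0.  36.]
-0.042 [-18.   0.  38.]
```

Call:
{"name": "play_rows", "arguments": {"xyz": [[-5,0,11],[-9,0,20],[-12,0,26],[-14,0,31],[-16,0,34],[-17,0,36],[-17,0,36],[-17,0,36],[-17,0,36],[-17,0,36]], "rot": [[0,0,0],[0,0,0],[0,0,0],[0,0,0],[0,0,0],[0,0,0],[0,0,0],[0,0,0],[0,0,0],[0,0,0]], "grip": [0,0,0,0,0,0,0,0,0,0]}}

```text
time_s: 95.8
eef_pos: [0.4497, 0.3827, 0.0337]
eef_rot: [-0.027, 0.968, 0.116, 0.219]
wrist_force: [2.9, -4.2, 6.5]
opening: 0.519
grasp_force: 63.0
```

Call:
{"name": "play_rows", "arguments": {"xyz": [[0,0,0],[0,0,0],[0,0,0],[0,0,0],[0,0,0],[13,0,-27],[26,0,-54],[43,0,-90],[51,0,-108],[51,0,-108]], "rot": [[0,0,0],[0,0,0],[0,0,0],[0,0,0],[0,0,0],[0,0,0],[0,0,0],[0,-0.15,0],[0,-0.3,0],[0,-0.44,0]], "grip": [0.8,0.8,0.8,0.8,0.8,0.8,1,1,1,1]}}

```text
time_s: 97.05
eef_pos: [0.4488, 0.383, 0.1543]
eef_rot: [-0.001, 0.993, 0.119, 0.001]
wrist_force: [0.8, -0.8, -0.8]
opening: 1.006
grasp_force: 0.0
```

```bash
python3 f.py; python3 -c "
from h import *
goto(.4515,-.1225,.15,3.2,exact=True);goto(.4515,-.1225,.036,3.2,exact=True)"
```

```text
[0.4488 0.383  0.1543] 1.0063336746719858 0.0
-0.1 25 [53. 66.]
-0.092 71 [53. 66.]
-0.084 38 [52. 64.]
-0.068 10 [50. 55.]
-0.06 23 [50. 53.]
-0.052 25 [50. 54.]
-0.044 25 [50. 54.]
-0.036 31 [50. 70.]
-0.028 40 [ 50. 191.]
-0.02 36 [ 50. 194.]
-0.012 32 [ 50. 194.]
-0.004 28 [50. 54.]
0.004 19 [50. 53.]
0.012 29 [50. 53.]
0.06 20 [51. 70.]
0.068 21 [51. 71.]
0.076 23 [51. 73.]
0.084 24 [52. 74.]
0.092 23 [51. 71.]
xyz [-117.0, 491.0, 2.0] rot [-0.001, 0.004, 0.181] psi 13.6 -> 3.2 q6 1.83 t 97.1
xyz [-117.0, 491.0, 116.0] rot [-0.001, 0.004, 0.181] psi 13.6 -> 3.2 q6 1.83 t 97.1
```

Adapter A lies flat in the drawer, top at z≈0.051. Now the second one.

Call:
{"name": "play_rows", "arguments": {"xyz": [[-10,40,0],[-24,100,0],[-38,160,0],[-52,220,0],[-66,280,0],[-80,340,0],[-94,400,0],[-107,450,0],[-117,491,2],[-117,491,2]], "rot": [[0,0,0.02],[0,0,0.04],[0,0,0.06],[0,0,0.08],[0,0,0.1],[0,0,0.12],[0,0,0.14],[0,0,0.16],[0,0,0.181],[0,0,0.181]], "grip": [1,1,1,1,1,1,1,1,1,1]}}

```text
time_s: 98.35
eef_pos: [0.4486, -0.1254, 0.1481]
eef_rot: [0.001, 1.0, 0.026, 0.0]
wrist_force: [-0.0, 0.7, 0.2]
opening: 1.002
grasp_force: 0.0
```

```bash
python3 -c "
from h import *
goto(.4515,-.1225,.036,3.2,exact=True)"; python3 d.py top15| grep -E "tab|brick"
```

```text
xyz [3.0, -3.0, 112.0] rot [0.001, -0.0, -0.003] psi 3.0 -> 3.2 q6 0.99 t 98.3
tab [324 252] 58 [0.5274, -0.0424] [15.2, 25.6] 8.021756 mean [ 0.5274 -0.0422  0.0796] y [-0.05  -0.034]
brick [369 188] 22 [0.7101, -0.1696] [4.3, 20.3] 24.47174 mean [ 0.7075 -0.1706  0.0437] y [-0.176 -0.167]
brick [393 188] 28 [0.705, -0.2398] [14.0, 16.5] -73.41451 mean [ 0.7039 -0.2394  0.048 ] y [-0.248 -0.232]
brick [171 287] 461 [0.4488, 0.3794] [43.1, 85.6] 14.277972 mean [0.448  0.3782 0.0495] y [0.355 0.403]
brick [307 277] 26 [0.4675, 0.0071] [14.3, 32.0] -20.791973 mean [0.465  0.0079 0.0301] y [-0.     0.018]
brick [316 276] 27 [0.4673, -0.0172] [12.5, 28.8] 4.393187 mean [ 0.4663 -0.0157  0.0321] y [-0.022 -0.011]
brick [348 288] 257 [0.4295, -0.1009] [38.2, 101.1] 75.27679 mean [ 0.4266 -0.1138  0.0479] y [-0.148 -0.059]
brick [336 299] 36 [0.3978, -0.0735] [27.0, 35.0] -42.26843 mean [ 0.3973 -0.0712  0.0321] y [-0.085 -0.054]
brick [292 305] 25 [0.3877, 0.05] [13.6, 19.1] 74.25289 mean [0.3876 0.052  0.0329] y [0.04  0.061]
```

Call:
{"name": "play_rows", "arguments": {"xyz": [[1,-2,40],[1,-2,75],[1,-2,95],[1,-2,106],[1,-2,112],[1,-2,113],[1,-2,113],[1,-2,113],[1,-2,113],[1,-2,113]], "rot": [[0,0,0],[0,0,0],[0,0,0],[0,0,0],[0,0,0],[0,0,0],[0,0,0],[0,0,0],[0,0,0],[0,0,0]], "grip": [1,1,1,1,1,1,0.6,0,0,0]}}

```text
time_s: 99.65
eef_pos: [0.451, -0.122, 0.0369]
eef_rot: [0.001, 1.0, 0.028, 0.001]
wrist_force: [-2.6, -2.3, 7.6]
opening: 0.521
grasp_force: 61.4
```

Call:
{"name": "play_rows", "arguments": {"xyz": [[0,0,0],[0,0,0],[0,0,0],[0,0,0],[0,0,-15],[0,0,-45],[0,0,-80],[0,0,-100],[0,0,-100],[0,0,-100]], "rot": [[0,0,0],[0,0,0],[0,0,0],[0,0,0],[0,0,0],[0,0,0],[0,0,0],[0,0,0],[0,0,0],[0,0,0]], "grip": [0,0,0,0,0,0,0,0,0,0]}}

```text
time_s: 100.9
eef_pos: [0.4493, -0.1205, 0.1349]
eef_rot: [-0.0, 1.0, 0.028, -0.001]
wrist_force: [0.2, 0.8, -3.4]
opening: 0.518
grasp_force: 62.7
```

```bash
python3 d.py top16| grep -E "eef|tab|carr"; python3 - <<'E'
from h import *
o=readout.get_obs();print(o["opening"],o["grasp_force"])
U,V=-.027,-.055;p=np.array([.489,.329])+U*np.array([.972,.235])+V*np.array([-.235,.972]);print(p)
goto(p[0],p[1],.135,13.6,exact=True)
E
```

```text
eef [ 0.44904618 -0.12041051  0.13449323]
tab [324 252] 57 [0.5279, -0.0422] [15.0, 25.7] 8.346634 mean [ 0.5274 -0.0423  0.0793] y [-0.05  -0.034]
carr [306 279] 631 [0.4819, 0.0237] [79.3, 155.9] -52.970047 mean [0.4771 0.0236 0.031 ] y [-0.042  0.065]
carr [356 295] 126 [0.4009, -0.1296] [28.6, 81.7] -61.4319 mean [ 0.4043 -0.1324  0.0315] y [-0.16  -0.091]
carr [301 303] 41 [0.3944, 0.0273] [13.1, 30.9] -31.067776 mean [0.3947 0.0275 0.0314] y [0.016 0.039]
0.5201147388915522 62.689844369888306
[0.475681 0.269195]
xyz [49.0, -387.0, -0.0] rot [-0.001, 0.002, -0.181] psi 3.3 -> 13.6 q6 1.0 t 101.0
```

Call:
{"name": "play_rows", "arguments": {"xyz": [[3,-25,0],[8,-65,0],[14,-115,0],[21,-165,0],[28,-215,0],[34,-265,0],[40,-315,0],[46,-362,0],[49,-387,0],[49,-387,0]], "rot": [[0,0,-0.02],[0,0,-0.04],[0,0,-0.06],[0,0,-0.08],[0,0,-0.1],[0,0,-0.12],[0,0,-0.14],[0,0,-0.16],[0,0,-0.181],[0,0,-0.181]], "grip": [0,0,0,0,0,0,0,0,0,0]}}

```text
time_s: 102.2
eef_pos: [0.4757, 0.2696, 0.134]
eef_rot: [0.0, 0.993, 0.12, -0.001]
wrist_force: [0.8, -0.1, -2.5]
opening: 0.52
grasp_force: 62.7
```

```bash
sed -i 's/(V>.04)&(V<.16)/(V>-.12)\&(V<.03)/; s/z>.05)/z>.08)/' f.py; python3 f.py; python3 -c "
from h import *
goto(.4757,.2692,.033,13.6,exact=True)"
```

```text
[0.4757 0.2696 0.134 ] 0.5197455130993643 62.669373750686646
-0.068 68 [133. 155.]
-0.06 82 [132. 155.]
-0.052 74 [135. 155.]
-0.044 28 [132. 153.]
-0.036 22 [129. 198.]
-0.028 34 [132. 197.]
-0.02 29 [132. 199.]
-0.012 105 [134. 198.]
-0.004 90 [133. 155.]
0.004 85 [133. 156.]
0.012 87 [134. 155.]
0.02 23 [134. 151.]
0.028 6 [137. 142.]
xyz [0.0, -1.0, 101.0] rot [0.0, 0.003, 0.002] psi 13.7 -> 13.6 q6 1.63 t 102.2
```

Brick B is level and spans U −0.072…+0.02, clear of the panel at −0.083. Lowering.

Call:
{"name": "play_rows", "arguments": {"xyz": [[0,0,30],[0,0,60],[0,0,80],[0,0,90],[0,0,97],[0,0,102],[0,0,103],[0,0,103],[0,0,103],[0,0,103]], "rot": [[0,0,0],[0,0,0],[0,0,0],[0,0,0],[0,0,0],[0,0,0],[0,0,0],[0,0,0],[0,0,0],[0,0,0]], "grip": [0,0,0,0,0,0,0,0,0,0]}}

```text
time_s: 103.5
eef_pos: [0.4771, 0.2683, 0.0329]
eef_rot: [-0.0, 0.993, 0.119, 0.0]
wrist_force: [0.0, -0.4, -3.0]
opening: 0.519
grasp_force: 62.6
```

Call:
{"name": "play_rows", "arguments": {"xyz": [[0,0,2],[0,0,2],[0,0,2],[0,0,2],[0,0,2],[0,0,2],[0,0,-30],[0,0,-70],[0,0,-110],[0,0,-120]], "rot": [[0,0,0],[0,0,0],[0,0,0],[0,0,0],[0,0,0],[0,0,0],[0,0,0],[0,0,0],[0,0,0],[0,0,0]], "grip": [0,0.8,0.8,0.8,0.8,0.8,0.8,1,1,0.5]}}

```text
time_s: 104.75
eef_pos: [0.4787, 0.2688, 0.1558]
eef_rot: [-0.0, 0.993, 0.119, 0.003]
wrist_force: [-0.2, 0.2, -0.2]
opening: 0.817
grasp_force: 0.0
```

```bash
python3 d.py top17| grep -E "eef|tab|brick"; python3 - <<'E'
from h import *
# push the drawer by its handle: shut fist in front of the bar; bar now at (.350,.2955)+-
U,V=-.20,0.0;p=np.array([.489,.329])+U*np.array([.972,.235]);print(p)
goto(p[0],p[1],.16,13.6,exact=True)
E
```

```text
eef [0.4784413  0.26869845 0.15543641]
tab [324 252] 57 [0.5284, -0.0423] [15.2, 26.9] 8.328962 mean [ 0.5278 -0.0422  0.0785] y [-0.05  -0.034]
brick [369 189] 20 [0.7076, -0.1709] [9.3, 14.7] 58.958675 mean [ 0.7066 -0.1712  0.0407] y [-0.178 -0.167]
brick [393 188] 34 [0.7041, -0.2418] [15.3, 18.4] -66.926186 mean [ 0.7043 -0.2405  0.0486] y [-0.249 -0.232]
brick [379 191] 23 [0.6973, -0.1977] [13.5, 13.6] -26.493044 mean [ 0.6978 -0.198   0.0494] y [-0.206 -0.191]
brick [217 279] 185 [0.4656, 0.2543] [24.0, 60.7] 11.069157 mean [0.4646 0.2536 0.05  ] y [0.24  0.268]
brick [172 290] 422 [0.4419, 0.3773] [45.5, 73.2] 9.653831 mean [0.4394 0.3769 0.0487] y [0.353 0.401]
[0.2946 0.282 ]
xyz [-176.0, -56.0, -5.0] rot [-0.0, -0.005, 0.001] psi 13.6 -> 13.6 q6 1.63 t 104.8
```

Call:
{"name": "play_rows", "arguments": {"xyz": [[-40,-12,-5],[-90,-28,-5],[-140,-45,-5],[-176,-56,-5],[-176,-56,30],[-176,-56,70],[-176,-56,105],[-176,-56,123],[-176,-56,123],[-176,-56,123]], "rot": [[0,0,0],[0,0,0],[0,0,0],[0,0,0],[0,0,0],[0,0,0],[0,0,0],[0,0,0],[0,0,0],[0,0,0]], "grip": [0,0,0,0,0,0,0,0,0,0]}}

```text
time_s: 106.05
eef_pos: [0.2926, 0.2811, 0.0297]
eef_rot: [0.0, 0.993, 0.119, -0.0]
wrist_force: [0.9, 0.8, 0.3]
opening: 0.001
grasp_force: 0.0
```

Call:
{"name": "play_rows", "arguments": {"xyz": [[8,0,0],[20,0,0],[32,0,0],[42,0,0],[52,0,0],[62,0,0],[72,0,0],[82,0,0],[92,0,0],[100,0,0]], "rot": [[0,0,0],[0,0,0],[0,0,0],[0,0,0],[0,0,0],[0,0,0],[0,0,0],[0,0,0],[0,0,0],[0,0,0]], "grip": [0,0,0,0,0,0,0,0,0,0]}}

```text
time_s: 107.3
eef_pos: [0.3904, 0.3049, 0.0295]
eef_rot: [0.0, 0.993, 0.119, -0.0]
wrist_force: [-1.8, -0.5, -0.4]
opening: 0.0
grasp_force: 0.6
```

Call:
{"name": "play_rows", "arguments": {"xyz": [[8,0,0],[18,0,0],[28,0,0],[38,0,0],[48,0,0],[58,0,0],[66,0,0],[72,0,0],[77,0,0],[80,0,0]], "rot": [[0,0,0],[0,0,0],[0,0,0],[0,0,0],[0,0,0],[0,0,0],[0,0,0],[0,0,0],[0,0,0],[0,0,0]], "grip": [0,0,0,0,0,0,0,0,0,0]}}

```text
time_s: 108.55
eef_pos: [0.4679, 0.3236, 0.0297]
eef_rot: [-0.0, 0.993, 0.119, 0.0]
wrist_force: [-0.9, -0.8, 1.0]
opening: 0.004
grasp_force: 0.6
```

Call:
{"name": "play_rows", "arguments": {"xyz": [[2,0,0],[4,0,0],[6,0,0],[8,0,0],[9,0,0],[9,0,0],[9,0,0],[9,0,0],[9,0,0],[9,0,0]], "rot": [[0,0,0],[0,0,0],[0,0,0],[0,0,0],[0,0,0],[0,0,0],[0,0,0],[0,0,0],[0,0,0],[0,0,0]], "grip": [0,0,0,0,0,0,0,0,0,0]}}

```text
time_s: 109.8
eef_pos: [0.4764, 0.3257, 0.0296]
eef_rot: [-0.0, 0.993, 0.119, 0.0]
wrist_force: [-1.1, 0.0, 0.4]
opening: -0.003
grasp_force: 0.4
```

Still sliding freely; continue to the stop.

Call:
{"name": "play_rows", "arguments": {"xyz": [[2,0,0],[4,0,0],[6,0,0],[8,0,0],[9,0,0],[9,0,0],[9,0,0],[9,0,0],[9,0,0],[9,0,0]], "rot": [[0,0,0],[0,0,0],[0,0,0],[0,0,0],[0,0,0],[0,0,0],[0,0,0],[0,0,0],[0,0,0],[0,0,0]], "grip": [0,0,0,0,0,0,0,0,0,0]}}

```text
time_s: 111.05
eef_pos: [0.4767, 0.3259, 0.0286]
eef_rot: [0.002, 0.993, 0.119, -0.009]
wrist_force: [-28.4, -8.9, 24.1]
opening: -0.005
grasp_force: 15.0
```

Hard stop: the drawer is shut. Back off, rise, and check everything.

Call:
{"name": "play_rows", "arguments": {"xyz": [[-10,0,0],[-30,0,0],[-50,0,0],[-60,0,-30],[-60,0,-70],[-60,0,-120],[-60,0,-160],[-60,0,-160],[-60,0,-160],[-60,0,-160]], "rot": [[0,0,0],[0,0,0],[0,0,0],[0,0,0],[0,0,0],[0,0,0],[0,0,0],[0,0,0],[0,0,0],[0,0,0]], "grip": [0,0,0,0,0,0,0,0,0,0]}}

```text
time_s: 112.3
eef_pos: [0.426, 0.3133, 0.188]
eef_rot: [0.0, 0.993, 0.119, -0.001]
wrist_force: [0.7, 0.3, 0.2]
opening: 0.0
grasp_force: 0.0
```

```bash
python3 d.py top18| grep -E "eef|tab|carr|brick"; python3 - <<'E'
from h import *
c=cam("side");W0=np.load("side0.npz");W=cloud(c);C0=W0["color"].astype(int);C=c["color"].astype(int)
def bar(W,C):
    O=np.array([.489,.329]);U=(W[...,:2]-O)@[.972,.235];V=(W[...,:2]-O)@[-.235,.972];z=W[...,2]
    k=(abs(V)<.06)&(U>-.03)&(U<.03)&(z>.03)&(z<.055)&(C.min(2)>100);k2=(abs(V)<.1)&(U>-.05)&(U<.06)&(z>.05)&(z<.066);return np.median(U[k]).round(4),k.sum(),np.percentile(U[k2],5).round(4)
print("handle U before/after",bar(W0["W"],C0),bar(W,C))
def blob(W,C,f): k=f(C)&(W[...,2]>.005)&(W[...,2]<.12)&(W[...,0]>.3)&(W[...,0]<.8)&(W[...,1]<-.3)&(W[...,1]>-.55); return np.nanmean(W[k],0).round(4),k.sum()
for n,f in(("mug",lambda C:(C[...,0]>150)&(C[...,2]<90)&(C[...,1]>110)),("spool",lambda C:(C[...,2]>120)&(C[...,0]<90))): print(n,blob(W0["W"],C0,f),blob(W,C,f))
for w in (W0["W"],W):
    k=(abs(w[...,0]-.735)<.03)&(abs(w[...,1]-.134)<.03)&(w[...,2]>.01)&(w[...,2]<.04);print("loupe",np.mean(w[k],0).round(4),k.sum())
E
```

```text
eef [0.42604667 0.31327713 0.18807384]
tab [324 252] 57 [0.5278, -0.0423] [15.1, 25.1] 8.1515875 mean [ 0.5276 -0.0422  0.0799] y [-0.05  -0.034]
carr [327 283] 3223 [0.4526, -0.0477] [128.5, 228.0] -86.68844 mean [ 0.4491 -0.0469  0.031 ] y [-0.155  0.061]
brick [369 188] 22 [0.7093, -0.1701] [8.4, 17.4] 43.57408 mean [ 0.7072 -0.1709  0.0402] y [-0.178 -0.167]
brick [393 188] 32 [0.7043, -0.2417] [13.9, 19.5] -62.558517 mean [ 0.7044 -0.2406  0.0476] y [-0.249 -0.232]
brick [379 191] 23 [0.6993, -0.1984] [11.9, 15.4] -77.62174 mean [ 0.6981 -0.1984  0.0477] y [-0.206 -0.192]
brick [222 249] 48 [0.5505, 0.2409] [3.3, 88.2] -76.13775 mean [0.55   0.2419 0.0316] y [0.2   0.282]
brick [189 258] 44 [0.5279, 0.3333] [3.0, 69.4] -75.98871 mean [0.5283 0.3317 0.0328] y [0.301 0.365]
handle U before/after (np.float64(0.0024), np.int64(298), np.float64(0.0366)) (np.float64(0.0056), np.int64(287), np.float64(0.0401))
mug (array([ 0.5611, -0.4208,  0.0584]), np.int64(532)) (array([ 0.565 , -0.4451,  0.0759]), np.int64(106))
spool (array([ 0.6771, -0.4599,  0.0576]), np.int64(193)) (array([ 0.7644, -0.4552,  0.0657]), np.int64(121))
loupe [0.7399 0.144  0.0209] 129
loupe [0.7401 0.1437 0.0214] 123
```

Final check:
- The handle is seated 3.5 mm deeper than at the start, so the drawer is fully shut.
- The carrier tab hasn't moved from station 3.
- No adapters are left outside the drawer.

Handing in.

```bash
python3 -c "
from h import *
print(ctrl.hand_in())"
```

```text
the job is handed in; nothing more can be done
None
```

I've handed the job in; no verdict came back. By my last checks both adapters (only two were present) lie flat in the shut drawer, and the carrier is clicked in at the left station. It stopped about 1 cm short of the test station on its first trip, so I took it back to the loading station and pushed again. I didn't touch the mug, loupe or spool, but only confirmed the loupe's position at the end.

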